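# Gauge a bushing's bore and hang the locked gauge back

## Robot

A 6-joint arm with a two-finger parallel gripper is mounted at the origin on a cart in front of the work surface, level with it; the furniture and walls round the work are solid. World frame = base frame: x ahead of the robot, y to its left, z up, the work surface at z = 0. Lengths are in m, angles in rad, forces in N, time in s.
With the tool pointing down it reaches from about 0.425 to 0.95 m from the base axis. Payload 3.5 kg.
Tool frame: the origin (TCP) lies on the centre line of the jaws, within the pads' length; the fingertips stand 11 mm ahead of it and the grasp point (between the pads) lies 8 mm behind it; x points along the fingers, y is the direction in which the jaws open and shut, and the axes are right-handed (so a half turn about x gives the same grasp; the last joint's range is limited). The gripper opens to 85 mm and grips with 20 to 120 N. Pads are 22 mm wide; open, the fingers measure 114 mm over their backs; the gripper's body (76 mm by 85 mm) begins 54 mm behind the grasp point. The pads swing forward as they close: fully open they stand 13 mm farther back than shut.
Start: joints at [1.17, 0.286, 1.577, -0, 1.279, -0.15], TCP at [0.167, 0.654, 0.242] pointing down, gripper open.
Joint ranges: [-2.77, 2.77], [-0.9, 2.22], [0.21, 2.48], [-1.53, 4.67], [0.24, 2.81], [-2.84, 2.84]. Speed limits (rad/s): [2.79, 2.79, 3.14, 3.14, 3.14, 3.14].

## Interface

Orientations are given as a unit quaternion [x, y, z, w].
In Python, from plant import ctrl gives the robot as it stands. The module is installed in compiled form; this text tells all that it offers.
- The arm moves only by the tool drive_tool, never from a script. Its argument "series" is a list of rows, each a list of 2 entries, a list of its own where there are three numbers: the shift along the tool's x, y, z in units of 50 mm (1.0 is 50 mm), then the turn, a rotation vector about the tool's x, y, z in degrees. A call has 1 to 5 rows; each row shifts and turns the pose as measured when the row begins, along the tool's axes as they then stand; what a row does not reach is not made up. A row lasts 1/10 s, in which the tool goes at most 50 mm and 8.59 degrees, less where a joint would pass 70% of its speed; a pose out of reach is approached as far as the arm can. A call is refused whole if a number of a shift passes 1 or a number of a turn 8.59, either way. A call with a gripper value outside its range is refused whole. "grip" is the gripper's target within -1 to 1 (fully open at 1, half-way at 0, shut at -1), set as the call begins (left out, the last holds). The fingers move at their own pace and stop on an object; "newtons" is the grip in N (left out, the last holds). Time passes only in rows, so rows that do not move let the fingers close. It gives the time, the measured TCP pose, the force and the opening at its end, in the units of the state.
- ctrl.get_state(): the state, without advancing time (a new reading comes with each control period).
- ctrl.read_camera(name): name is "scene" or "top" or "wrist"; returns a dict with "img" (420x560x3 uint8, red, green, blue), "camera_matrix" (3x3 intrinsics, pixels), "R" (3x3) and "t" (3): a world point X has camera coordinates R X + t. Camera axes: x right, y down, z forward; pixel columns grow to the right and rows downward; lengths in m; the calibration is good to about 2 mm. A picture is of the moment at which its call begins. There is no depth.
- ctrl.sign_off(): hands the job in, once; it reports no verdict.
The state is a dict: "time": time; "qpos": joint angles; "dq": joint speeds; "joint_efforts": joint torques, N m; "eef_pos": TCP position; "tcp_rot": TCP orientation; "contact_force": force on the tool from outside, world axes, zero at the start; "wrist_torque": the same for the moment, N m; "opening": opening from 0.0 (shut) to 1.0 (fully open).
Only numpy, scipy, OpenCV 4.12 (cv2) and the standard library are available. Lean on these libraries where they do the work, as an engineer would, in place of code of your own. Each camera call takes 0.05 s, during which the arm holds its last target.

## Task

Take the bore of the flanged bushing with the sprung bore gauge: squeeze its two side wings so that the plungers draw in, lower it into the bore until its collar sits on the rim, let go so that the plungers spring out against the wall, and press the cap on top fully down to lock them. Then lift the locked gauge straight out by its body, leaving the wings and the setting alone, and hang it back in the fork stand as it was, its flat neck slid edgewise into the slot and its collar resting on the fork.

Things in the scene. Friction and masses are not known exactly. Their poses are not given: they have to be found in the camera images.
- bore_gauge: The loose bore gauge, upright, about 0.29 kg; it starts hanging in the fork stand with its axes about parallel to the stand's. Origin: centre of the underside of its round steel collar (diameter 50 mm, 6 mm thick); z up. Above the collar an aluminium body, z 6 to 62 mm, 24 mm across in x, 20 mm in y, with wings on its y sides and bare flat x faces to carry it by.
- gauge_grip (a point): Centre of the gauge's body, 38 mm above its origin, level with the middle of the two steel wings on its y sides. Each wing is 20 mm wide in x and reaches from z 24 to 52 mm; their outer faces are 44 mm apart when free, 32 mm when squeezed fully in.
- gauge_head (a point): Centre of the gauge's head, 22 mm below its origin. Below the collar comes a flat neck, 16 mm long in x, 8 mm thick in y, down to z -15 mm; then the head, 14 mm in x, 20 mm in y, z -15 to -29 mm, and a tapered foot that ends at z -34 mm. A brass plunger sticks out of each y side of the head.
- plunger_left_tip (a point): Tip of the +y plunger (round, 8 mm thick, 22 mm below the gauge's origin). Each plunger is one piece with the wing on its own side and moves with it.
- plunger_right_tip (a point): Tip of the -y plunger. Tip to tip the plungers measure 44 mm free and 32 mm with both wings squeezed fully in; left alone in the flanged bushing's bore they come to about 38 mm.
- plunger_left (a joint): How far the +y wing with its plunger is pressed in: 0 free (fully out) to 0.006 m fully in. A spring pushes it out, 1.5 N when free, 3.3 N fully in.
- plunger_right (a joint): The same for the -y wing and plunger.
- lock_cap (a joint): How far the lock cap is pressed down, m: 0 up (plungers free), 0.006 fully down. It begins to clamp both plungers at 0.004 and holds them well when fully down; it stays where it is left. Moving it takes 7 N, pressing it fully home about 14 N, straight down. Locked plungers stand against their springs, but a squeeze of 6 N or more on the wings may shift them.
- lock_cap_top (a point): Centre of the top of the dark steel lock cap (diameter 22 mm) on the gauge, 80 mm above the gauge's origin while up.
- flanged_bushing_mouth (a point): Centre of the bore's mouth, level with the rim, of the steel bushing with a wide bolted flange (diameter 76 mm, 8 mm thick) at its foot. Bore 38 mm in diameter, 45 mm deep; tube 54 mm outside. It stands fixed on a light wooden block, 84 x 84 x 12 mm, fixed to the bench; the rim is 57 mm above the bench.
- plain_bushing_mouth (a point): The same point of the other bushing, not to be gauged: a plain tube with no flange, bore 33 mm, outside 49 mm, fixed on a like block, rim also 57 mm above the bench.
- fork_rest (a point): Fork stand, fixed: the point, level with the fork's top face (100 mm above the bench), where the gauge's origin lies when it hangs. x points along the slot from its open end inwards, y across it, z up. The slot is 14 mm wide; its closed end lies 13 mm behind this point. The fork plate is 63 mm wide, 8 mm thick; a post 40 mm wide stands under it from 29 mm behind this point.
- fork_mouth (a point): Middle of the slot's open end, at the plate's top face, 29 mm in front of the rest point. The gauge's head and plungers are wider than the slot, so the gauge goes in and out level, along the slot, with its collar just above the plate.

How it is judged:
On the way, in this order (a step that is already met when the one before it is completed fails the run):
1. the gauge sits in the flanged bushing, collar on the rim, let go, its plungers sprung out against the bore's wall, not yet locked (horizontal distance between bore_gauge and flanged_bushing_mouth below 0.006 m and z of bore_gauge in the frame of flanged_bushing_mouth between -0.004 and 0.004 m and angle between bore_gauge's own z axis and vertical below 0.1 rad and distance between plunger_left_tip and plunger_right_tip between 0.0365 and 0.0405 m and value of joint lock_cap below 0.002 m and contact force between the fingers and bore_gauge below 0.1 N), for 0.2 s.
2. the cap is pressed down and the plungers are locked while the gauge still sits in the bore (horizontal distance between bore_gauge and flanged_bushing_mouth below 0.006 m and z of bore_gauge in the frame of flanged_bushing_mouth between -0.004 and 0.004 m and angle between bore_gauge's own z axis and vertical below 0.1 rad and distance between plunger_left_tip and plunger_right_tip between 0.0365 and 0.0405 m and value of joint lock_cap above 0.0045 m), for 0.2 s.
3. the locked gauge is drawn right out of the bore with its setting kept (distance between plunger_left_tip and plunger_right_tip between 0.0365 and 0.0405 m and value of joint lock_cap above 0.0045 m and z of bore_gauge in the frame of flanged_bushing_mouth above 0.036 m), for 0.1 s.
At the end, for the whole second after the job is handed in: The gauge hangs upright and still in the fork stand, collar on the fork's top face (within 3 mm), neck in the slot (origin within 6 mm across, -12 to +9 mm along, of the rest point), cap down by over 4.5 mm, plungers still at the bore's size: 36.5 to 40.5 mm tip to tip (x of bore_gauge in the frame of fork_rest between -0.012 and 0.009 m and y of bore_gauge in the frame of fork_rest between -0.006 and 0.006 m and z of bore_gauge in the frame of fork_rest between -0.003 and 0.003 m and angle between bore_gauge's own z axis and vertical below 0.08 rad and linear speed of bore_gauge below 0.02 m/s and distance between plunger_left_tip and plunger_right_tip between 0.0365 and 0.0405 m and value of joint lock_cap above 0.0045 m); the robot touches nothing.
It also fails if it takes over 67 s, if anything falls off the work surface, if the arm or the gripper's body presses on something with over 40 N, if the wrist force passes 120 N, or if a joint passes its speed limit or range.

## Working session

There is one attempt and no reset: what is moved stays moved. The work goes in short steps, Python scripts to look and compute and a tool call to move; the robot and the scene stay as the last step left them, time stands still between calls to the robot, and variables do not carry over. Pictures are saved under pics/ and viewed, and the job is handed in when it is done.

Besides the shell and the picture viewer there is one more tool, called as name(argument=value, ...), one argument or row to a line, values as JSON. drive_tool: Moves the arm, as the interface text tells. Its arguments: {"type":"object","properties":{"series":{"type":"array"},"grip":{"type":"number"},"newtons":{"type":"number"}},"required":["series"]}

```bash
mkdir -p pics; ls; cat > h.py <<'E'
import numpy as np, cv2
from plant import ctrl
from scipy.spatial.transform import Rotation as R
def snap(n,f):
    c=ctrl.read_camera(n); cv2.imwrite(f'pics/{f}.png',c['img'][:,:,::-1]); np.savez(f'pics/{f}.npz',**c); return c
def load(f): return dict(np.load(f'pics/{f}.npz'))
def plane(c,u,v,z):
    d=c['R'].T@np.linalg.inv(c['camera_matrix'])@np.array([u,v,1.]); o=-c['R'].T@c['t']
    return o+d*(z-o[2])/d[2]
def proj(c,X):
    p=c['camera_matrix']@(c['R']@np.array(X)+c['t']); return p[:2]/p[2]
E
python3 - <<'E'
from h import *
print(ctrl.get_state())
for n in ['scene','top','wrist']:
    c=snap(n,n+'0'); print(n,c['camera_matrix'].round(1).tolist(),(-c['R'].T@c['t']).round(3),c['R'].round(3).tolist())
E
```

```text
pics
{'time': 0.0, 'qpos': array([ 1.16998881e+00,  2.87223363e-01,  1.57820245e+00, -1.36716933e-05,
        1.27858818e+00, -1.49997944e-01]), 'dq': array([ 0.00151642, -0.00130987,  0.0012858 , -0.00156205, -0.0006962 ,
       -0.00042425]), 'joint_efforts': array([-1.02030037e-03, -4.05976152e+01, -2.92627949e+01, -2.10026578e-04,
        5.83627334e-03, -4.63519569e-06]), 'eef_pos': array([0.16724772, 0.6532917 , 0.24089489]), 'tcp_rot': array([ 0.08761581,  0.70178196, -0.08926595,  0.70132527]), 'contact_force': array([ 0.15079345, -0.34690067, -1.14936425]), 'wrist_torque': array([ 0.00399493, -0.03151917,  0.02824904]), 'opening': 1.0022866404661281}
scene [[479.4, 0.0, 277.7], [0.0, 479.4, 210.5], [0.0, 0.0, 1.0]] [ 0.218 -0.756  0.809] [[0.865, -0.501, -0.0], [-0.379, -0.653, -0.656], [0.329, 0.567, -0.755]]
top [[405.0, 0.0, 279.5], [0.0, 405.0, 216.6], [0.0, 0.0, 1.0]] [ 0.376 -0.275  1.004] [[0.019, -1.0, 0.021], [-0.986, -0.022, -0.166], [0.167, -0.018, -0.986]]
wrist [[340.1, 0.0, 281.8], [0.0, 340.1, 214.8], [0.0, 0.0, 1.0]] [0.094 0.671 0.372] [[0.248, 0.969, -0.003], [0.925, -0.236, 0.299], [0.289, -0.076, -0.954]]
```

View pics/scene0.png

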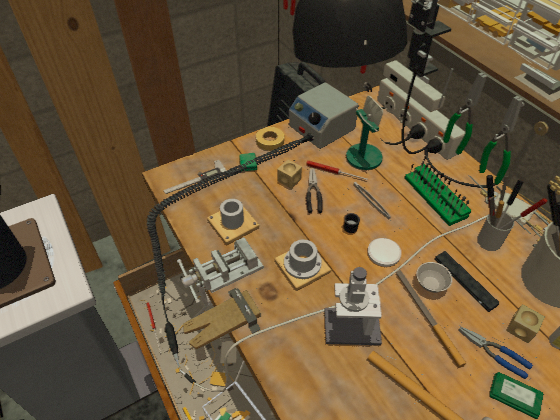

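View pics/top0.png

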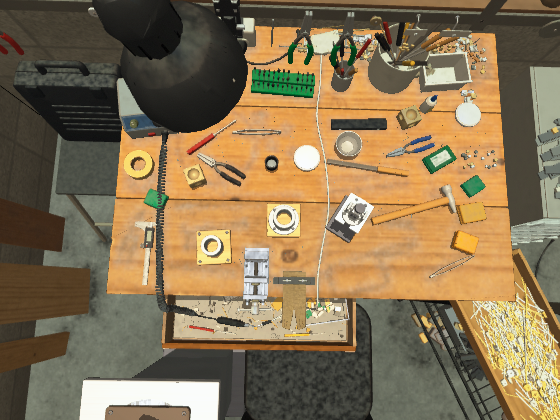

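View pics/wrist0.png

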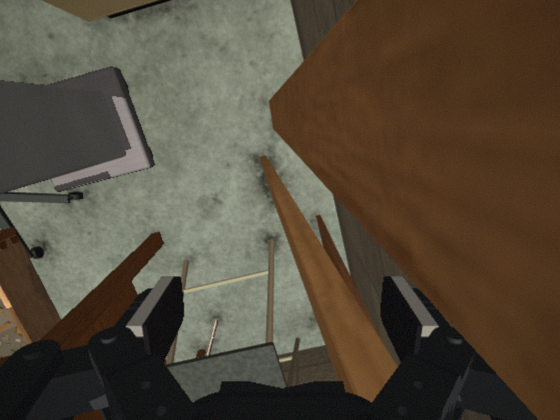

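The scene view shows the gauge in the fork near (357,290), the flanged bushing at (302,255) and the plain one at (231,212). In the top view they are at (352,213), (284,219) and (213,245). I'll zoom in on these.

```bash
python3 - <<'E'
import cv2
t=cv2.imread('pics/top0.png'); s=cv2.imread('pics/scene0.png')
a=cv2.resize(t[170:270,180:390],None,fx=3.8,fy=3.8,interpolation=cv2.INTER_CUBIC)
cv2.imwrite('pics/topz.png',a)
cv2.imwrite('pics/scz.png',cv2.resize(s[230:350,260:400],None,fx=5,fy=5,interpolation=cv2.INTER_CUBIC))
E
```

```text
(no output)
```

View pics/topz.png

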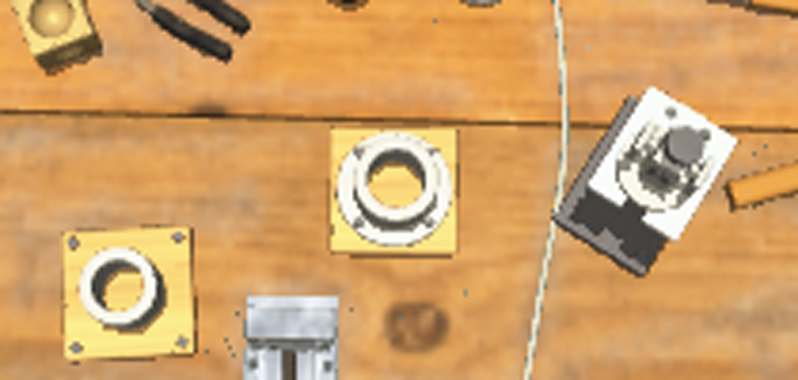

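View pics/scz.png

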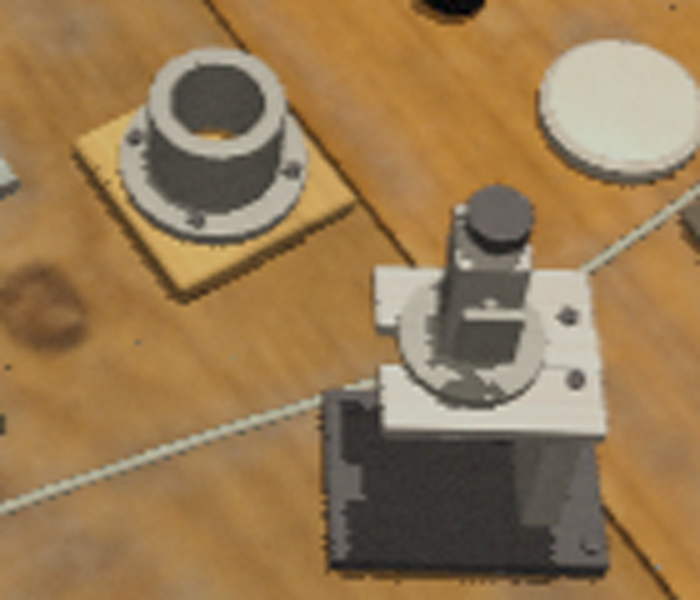

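```bash
python3 - <<'E'
from h import *
t=load('top0'); s=load('scene0')
tz=lambda a,b:((a+.5)/3.8+180-.5,(b+.5)/3.8+170-.5)
sz=lambda a,b:((a+.5)/5+260-.5,(b+.5)/5+230-.5)
print('bush top',plane(t,*tz(396,179),.057),'scene',plane(s,*sz(218,103),.057))
print('plain top',plane(t,*tz(121,288),.057))
print('cap top',plane(t,*tz(687,144),.18),'scene',plane(s,*sz(500,217),.18))
P=[plane(t,*tz(*p),.1) for p in [(652,87),(737,140),(672,240)]]
print(P,P[1]-P[2],P[0]-P[1])
Q=[plane(s,*sz(*p),.1) for p in [(375,266),(588,268),(606,432),(380,420),(382,366),(378,315)]]
print(Q,Q[1]-Q[0],Q[2]-Q[1],Q[2]-Q[3])
E
```

```text
bush top [ 0.53628746 -0.30245965  0.057     ] scene [ 0.53655242 -0.30410526  0.057     ]
plain top [ 0.4646227  -0.13455219  0.057     ]
cap top [ 0.53848566 -0.45796151  0.18      ] scene [ 0.53712823 -0.45944788  0.18      ]
[array([ 0.58880849, -0.45497168,  0.1       ]), array([ 0.55734778, -0.50591962,  0.1       ]), array([ 0.49591075, -0.4658841 ,  0.1       ])] [ 0.06143703 -0.04003553  0.        ] [0.03146071 0.05094794 0.        ]
[array([ 0.52827399, -0.41632556,  0.1       ]), array([ 0.59156622, -0.45393914,  0.1       ]), array([ 0.55762885, -0.50718947,  0.1       ]), array([ 0.4958678, -0.4663124,  0.1      ]), array([ 0.50796747, -0.44995986,  0.1       ]), array([ 0.51803693, -0.43299802,  0.1       ])] [ 0.06329223 -0.03761358  0.        ] [-0.03393737 -0.05325033  0.        ] [ 0.06176105 -0.04087707  0.        ]
```

The two views agree to 1–2 mm. Before swinging the arm across, I'll locate the beams and the lamp.

```bash
python3 - <<'E'
from h import *
t=load('top0'); s=load('scene0')
for z in (0,.3):print('topleft bench corners',plane(t,115,165,z),plane(t,110,290,z),plane(t,165,345,z), 'cart',plane(t,190,380,z))
print('scene bench left corner',plane(s,145,172,0),plane(s,118,275,0))
a=cv2.resize(t['img'][120:420,0:200,::-1],None,fx=2,fy=2,interpolation=cv2.INTER_CUBIC)
b=cv2.resize(s['img'][0:300,0:200,::-1],None,fx=2,fy=2,interpolation=cv2.INTER_CUBIC)
cv2.imwrite('pics/beams.png',np.hstack([a,b]))
def tri(u1,u2):
    A=[];o=[]
    for c,u in((t,u1),(s,u2)):
        d=c['R'].T@np.linalg.inv(c['camera_matrix'])@np.array([*u,1.]);A.append(d/np.linalg.norm(d));o.append(-c['R'].T@c['t'])
    M=np.c_[A[0],-A[1]];k=np.linalg.lstsq(M,o[1]-o[0],rcond=None)[0]
    return o[0]+k[0]*A[0],o[1]+k[1]*A[1]
print('lamp centre',tri((185,75),(350,40)))
print('lamp right/front edge',tri((245,70),(405,50)))
E
```

```text
topleft bench corners [0.67000642 0.12833984 0.        ] [0.35689326 0.11353038 0.        ] [ 0.23099393 -0.02715537  0.        ] cart [ 0.15299492 -0.09059502  0.        ]
topleft bench corners [0.58230171 0.00773786 0.3       ] [ 0.36273607 -0.00264704  0.3       ] [ 0.27445115 -0.10130069  0.3       ] cart [ 0.21975559 -0.14578674  0.3       ]
scene bench left corner [0.35537143 0.11738178 0.        ] [ 0.20765784 -0.13606061  0.        ]
lamp centre (array([ 0.73252745, -0.11840978,  0.34881612]), array([ 0.73817039, -0.12133163,  0.35118267]))
lamp right/front edge (array([ 0.73184983, -0.2238759 ,  0.37228275]), array([ 0.75848459, -0.24065743,  0.38589767]))
```

View pics/beams.png

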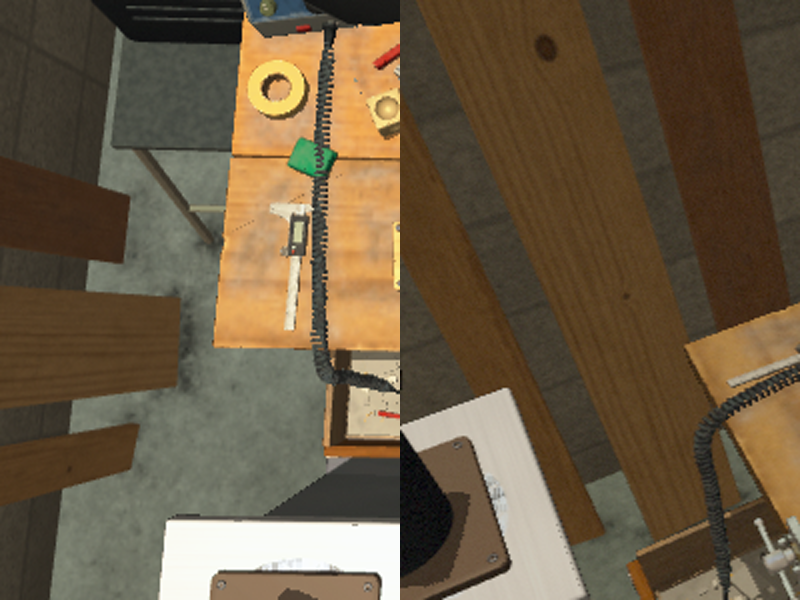

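```bash
python3 - <<'E'
from h import *
t=load('top0'); s=load('scene0')
def tri(u1,u2):
    A=[];o=[]
    for c,u in((t,u1),(s,u2)):
        d=c['R'].T@np.linalg.inv(c['camera_matrix'])@np.array([*u,1.]);A.append(d/np.linalg.norm(d));o.append(-c['R'].T@c['t'])
    M=np.c_[A[0],-A[1]];k=np.linalg.lstsq(M,o[1]-o[0],rcond=None)[0]
    return o[0]+k[0]*A[0],o[1]+k[1]*A[1]
print('near beam foot',tri((68,332),(102,268)),tri((66,354),(68,270)))
print('mid beam foot',tri((90,268),(169,247)))
for n,p in dict(near=(68,332),near2=(66,354),mid=(90,268),mid2=(89,306),far=(64,217),far2=(62,251)).items(): print(n,plane(t,*p,-.75),plane(t,*p,-.8))
st=ctrl.get_state(); Rm=R.from_quat(st['tcp_rot']).as_matrix(); print(Rm.round(3)); 
E
```

```text
near beam foot (array([ 0.14651361,  0.64769805, -0.93025441]), array([ 0.14712995,  0.64755186, -0.93039743])) (array([ 0.07334855,  0.58063503, -0.79187297]), array([ 0.03361086,  0.58637514, -0.78243097]))
mid beam foot (array([ 0.43578835,  0.53725045, -0.84258113]), array([ 0.43030869,  0.53878818, -0.84208058]))
near [ 0.16794006  0.56168653 -0.75      ] [ 0.16199667  0.5855449  -0.8       ]
near2 [ 0.08041521  0.56067868 -0.75      ] [ 0.071977    0.58450832 -0.8       ]
mid [ 0.43281353  0.49651352 -0.75      ] [ 0.43442013  0.51851419 -0.8       ]
mid2 [ 0.27473099  0.48553497 -0.75      ] [ 0.27183158  0.5072227  -0.8       ]
far [ 0.65017998  0.62937683 -0.75      ] [ 0.65798243  0.65516465 -0.8       ]
far2 [ 0.50266566  0.62219043 -0.75      ] [ 0.50626334  0.6477734  -0.8       ]
[[-0.001  0.248  0.969]
 [-0.002  0.969 -0.248]
 [-1.    -0.002 -0.   ]]
```

```bash
python3 - <<'E'
from h import *
t=load('top0'); w=load('wrist0')
for n,p in dict(near=(68,332),near2=(66,354),mid=(90,268),mid2=(89,306),far=(64,217),far2=(62,251)).items():
  for zf in(-.75,-.85,-.93):
    X=plane(t,*p,zf); print(n,zf,X.round(2),proj(w,X).round(0), 'up at z=0',proj(w,[X[0],X[1],0]).round(0))
for p in [(160,235),(265,160),(270,100),(330,190)]: print(p,plane(w,*p,-.85).round(2))
E
```

```text
near -0.75 [ 0.17  0.56 -0.75] [256. 140.] up at z=0 [205. 200.]
near -0.85 [ 0.16  0.61 -0.85] [270. 131.] up at z=0 [242. 180.]
near -0.93 [ 0.15  0.65 -0.93] [280. 125.] up at z=0 [274. 163.]
near2 -0.75 [ 0.08  0.56 -0.75] [248. 113.] up at z=0 [178. 123.]
near2 -0.85 [ 0.06  0.61 -0.85] [263. 104.] up at z=0 [216.  95.]
near2 -0.93 [ 0.05  0.65 -0.93] [273.  98.] up at z=0 [248.  71.]
mid -0.75 [ 0.43  0.5  -0.75] [258. 221.] up at z=0 [220. 393.]
mid -0.85 [ 0.44  0.54 -0.85] [271. 210.] up at z=0 [252. 388.]
mid -0.93 [ 0.44  0.58 -0.93] [281. 203.] up at z=0 [277. 385.]
mid2 -0.75 [ 0.27  0.49 -0.75] [242. 178.] up at z=0 [173. 296.]
mid2 -0.85 [ 0.27  0.53 -0.85] [256. 168.] up at z=0 [205. 284.]
mid2 -0.93 [ 0.26  0.56 -0.93] [266. 161.] up at z=0 [231. 274.]
far -0.75 [ 0.65  0.63 -0.75] [309. 267.] up at z=0 [346. 486.]
far -0.85 [ 0.67  0.68 -0.85] [321. 256.] up at z=0 [381. 487.]
far -0.93 [ 0.68  0.72 -0.93] [329. 249.] up at z=0 [409. 488.]
far2 -0.75 [ 0.5   0.62 -0.75] [298. 230.] up at z=0 [321. 414.]
far2 -0.85 [ 0.51  0.67 -0.85] [310. 220.] up at z=0 [358. 411.]
far2 -0.93 [ 0.52  0.71 -0.93] [319. 213.] up at z=0 [387. 408.]
(160, 235) [ 0.43  0.1  -0.85]
(265, 160) [ 0.25  0.57 -0.85]
(270, 100) [ 0.06  0.64 -0.85]
(330, 190) [ 0.41  0.77 -0.85]
```

```bash
cat >> h.py <<'E'
def go(pos,psi=None,n=5,down=True):
    """rows from measured pose to pos/jaw angle psi (deg), split in n"""
    st=ctrl.get_state(); p=st['eef_pos']; r=R.from_quat(st['tcp_rot'])
    M=r.as_matrix()
    if psi is None: psi=np.degrees(np.arctan2(M[1,1],M[0,1]))
    c,s=np.cos(np.radians(psi)),np.sin(np.radians(psi))
    G=R.from_matrix(np.array([[0,c,s],[0,s,-c],[-1,0,0]]))
    tot=(r.inv()*G).as_rotvec(); d=(np.array(pos)-p)/n
    print('t',round(st['time'],2),'pos',p.round(4),'psi',np.degrees(np.arctan2(M[1,1],M[0,1])).round(2),'q',st['qpos'].round(2),'F',st['contact_force'].round(1),'open',round(st['opening'],3))
    for i in range(n):
        f=(r*R.from_rotvec(tot*i/n)).inv().apply(d)/.05
        print([f.round(3).tolist(),np.degrees(tot/n).round(2).tolist()])
E
python3 - <<'E'
from h import *
go([.25,.47,.28],68,5)
E
```

```text
t 0.15 pos [0.1673 0.6534 0.2412] psi 75.63 q [ 1.17  0.29  1.58 -0.    1.28 -0.15] F [ 0.2 -1.  -0.1] open 0.998
[[-0.154, -0.629, 0.502], [1.53, -0.0, 0.02]]
[[-0.154, -0.615, 0.519], [1.53, -0.0, 0.02]]
[[-0.155, -0.601, 0.535], [1.53, -0.0, 0.02]]
[[-0.155, -0.587, 0.551], [1.53, -0.0, 0.02]]
[[-0.155, -0.572, 0.567], [1.53, -0.0, 0.02]]
```

drive_tool(
  series=[
    [[-0.15,-0.63,0.5],[1.5,0,0]],
    [[-0.15,-0.62,0.52],[1.5,0,0]],
    [[-0.15,-0.6,0.54],[1.5,0,0]],
    [[-0.15,-0.59,0.55],[1.5,0,0]],
    [[-0.15,-0.57,0.57],[1.5,0,0]],
  ],
  grip=1,
  newtons=20,
)

```text
time: 0.65
eef_pos: [0.2495, 0.4655, 0.2742]
tcp_rot: [0.13, 0.696, -0.137, 0.693]
contact_force: [1.2, 0.5, 0.5]
opening: 1.005
```

```bash
python3 - <<'E'
from h import *
go([.42,.25,.29],60,5)
E
```

```text
t 0.65 pos [0.2495 0.4655 0.2742] psi 68.27 q [ 0.89 -0.06  1.9  -0.    1.32 -0.3 ] F [1.2 0.5 0.5] open 1.005
[[-0.059, -0.549, 0.953], [1.65, -0.01, 0.12]]
[[-0.06, -0.521, 0.968], [1.65, -0.01, 0.12]]
[[-0.061, -0.493, 0.983], [1.65, -0.01, 0.12]]
[[-0.062, -0.464, 0.996], [1.65, -0.01, 0.12]]
[[-0.062, -0.435, 1.009], [1.65, -0.01, 0.12]]
```

Tracking is good.

drive_tool(
  series=[
    [[-0.06,-0.54,0.9],[1.6,0,0.1]],
    [[-0.06,-0.52,0.9],[1.6,0,0.1]],
    [[-0.06,-0.5,0.9],[1.6,0,0.1]],
    [[-0.06,-0.48,0.9],[1.6,0,0.1]],
    [[-0.06,-0.46,0.9],[1.6,0,0]],
  ],
)

```text
time: 1.15
eef_pos: [0.394, 0.2617, 0.2897]
tcp_rot: [0.181, 0.683, -0.182, 0.683]
contact_force: [0.6, 0.8, 0.0]
opening: 1.002
```

```bash
python3 - <<'E'
from h import *
go([.45,.02,.29],58,5)
E
```

```text
t 1.15 pos [0.394  0.2617 0.2897] psi 60.21 q [ 0.37 -0.21  2.   -0.    1.35 -0.68] F [0.6 0.8 0. ] open 1.002
[[-0.0, -0.728, 0.675], [0.44, 0.0, 0.01]]
[[-0.001, -0.722, 0.68], [0.44, 0.0, 0.01]]
[[-0.001, -0.717, 0.686], [0.44, 0.0, 0.01]]
[[-0.001, -0.712, 0.691], [0.44, 0.0, 0.01]]
[[-0.001, -0.706, 0.697], [0.44, 0.0, 0.01]]
```

drive_tool(
  series=[
    [[0,-0.73,0.67],[0.4,0,0]],
    [[0,-0.73,0.67],[0.4,0,0]],
    [[0,-0.73,0.67],[0.4,0,0]],
    [[0,-0.73,0.67],[0.4,0,0]],
    [[0,-0.73,0.67],[0.4,0,0]],
  ],
)

```text
time: 1.65
eef_pos: [0.445, 0.017, 0.29]
tcp_rot: [0.194, 0.679, -0.194, 0.681]
contact_force: [0.8, -0.2, -0.2]
opening: 0.999
```

```bash
python3 - <<'E'
from h import *
go([.45,-.22,.29],58,5)
E
```

```text
t 1.65 pos [0.445 0.017 0.29 ] psi 58.12 q [-0.19 -0.28  2.06 -0.    1.36 -1.2 ] F [ 0.8 -0.2 -0.2] open 0.999
[[0.001, -0.794, 0.518], [0.02, 0.03, -0.01]]
[[0.001, -0.794, 0.518], [0.02, 0.03, -0.01]]
[[0.0, -0.794, 0.518], [0.02, 0.03, -0.01]]
[[0.0, -0.794, 0.519], [0.02, 0.03, -0.01]]
[[0.0, -0.794, 0.519], [0.02, 0.03, -0.01]]
```

drive_tool(
  series=[
    [[0,-0.79,0.52],[0,0,0]],
    [[0,-0.79,0.52],[0,0,0]],
    [[0,-0.79,0.52],[0,0,0]],
    [[0,-0.79,0.52],[0,0,0]],
    [[0,-0.79,0.52],[0,0,0]],
  ],
)

```text
time: 2.15
eef_pos: [0.4489, -0.2293, 0.2896]
tcp_rot: [0.195, 0.678, -0.194, 0.681]
contact_force: [0.8, 0.1, 0.4]
opening: 1.0
```

```bash
python3 - <<'E'
from h import *
go([.5,-.40,.28],58,5)
snap('wrist','w1')
E
```

```text
t 2.15 pos [ 0.4489 -0.2293  0.2896] psi 58.02 q [-0.67 -0.14  1.94  0.    1.34 -1.69] F [0.8 0.1 0.4] open 1.0
[[0.04, -0.471, 0.535], [0.0, 0.04, -0.02]]
[[0.039, -0.471, 0.535], [0.0, 0.04, -0.02]]
[[0.039, -0.471, 0.535], [0.0, 0.04, -0.02]]
[[0.039, -0.471, 0.535], [0.0, 0.04, -0.02]]
[[0.039, -0.471, 0.535], [0.0, 0.04, -0.02]]
```

View pics/w1.png

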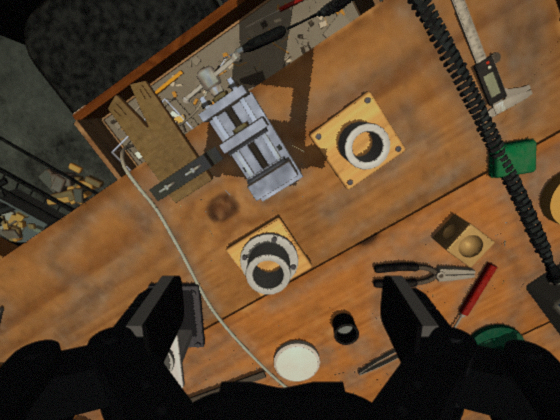

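The wrist view shows the flanged bushing's mouth at about (268,272), the plain one at (364,145), and the fork stand at the lower left.

drive_tool(
  series=[
    [[0.04,-0.47,0.54],[0,0,0]],
    [[0.04,-0.47,0.54],[0,0,0]],
    [[0.04,-0.47,0.54],[0,0,0]],
    [[0.04,-0.47,0.54],[0,0,0]],
    [[0.04,-0.47,0.54],[0,0,0]],
  ],
)

```text
time: 2.7
eef_pos: [0.4988, -0.4136, 0.2783]
tcp_rot: [0.197, 0.678, -0.198, 0.68]
contact_force: [-0.3, -0.7, 0.4]
opening: 0.998
```

```bash
python3 - <<'E'
from h import *
w=load('w1')
print('mouth w1',plane(w,268.5,274,.057))
go([.538,-.4585,.23],58,5)
snap('wrist','w2')
w=load('w2'); print(proj(w,[.538,-.4585,.18]),proj(w,[.538,-.4585,.1]))
E
```

```text
mouth w1 [ 0.53607987 -0.30285335  0.057     ]
t 2.7 pos [ 0.4988 -0.4136  0.2783] psi 57.56 q [-0.85  0.2   1.61 -0.    1.32 -1.85] F [-0.3 -0.7  0.4] open 0.998
[[0.194, -0.067, 0.228], [-0.09, 0.04, 0.02]]
[[0.194, -0.068, 0.228], [-0.09, 0.04, 0.02]]
[[0.194, -0.068, 0.228], [-0.09, 0.04, 0.02]]
[[0.193, -0.068, 0.228], [-0.09, 0.04, 0.02]]
[[0.193, -0.069, 0.228], [-0.09, 0.04, 0.02]]
[260.93213464 290.89628307] [265.81335655 248.99833593]
```

View pics/w2.png

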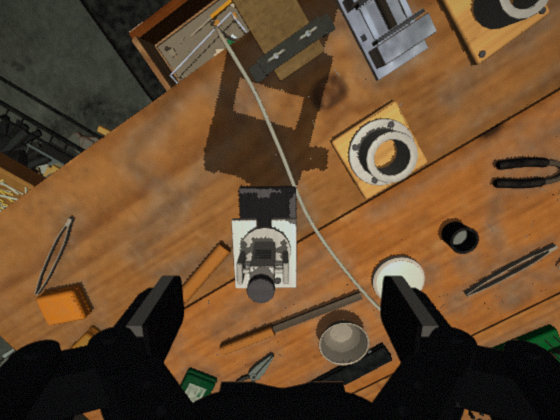

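The wrist view shows the gauge cap at (261,289), against a predicted (261,291). I'll zoom in to check the yaw and position.

```bash
python3 - <<'E'
from h import *
w=load('w2')
cv2.imwrite('pics/w2z.png',cv2.resize(w['img'][170:315,215:315,::-1],None,fx=4.1,fy=4.1,interpolation=cv2.INTER_CUBIC))
E
```

```text
(no output)
```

View pics/w2z.png

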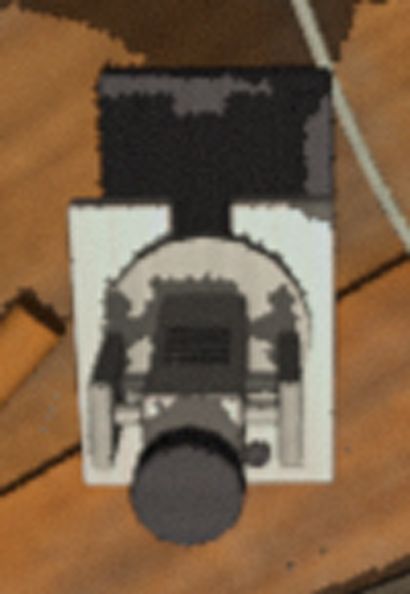

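```bash
python3 - <<'E'
from h import *
w=load('w2')
z=lambda a,b:((a+.5)/4.1+215-.5,(b+.5)/4.1+170-.5)
P=[plane(w,*z(*p),.1) for p in [(69,203),(335,200),(332,481),(87,483)]]
for i in range(4): print(P[i].round(4),(P[(i+1)%4]-P[i]).round(4), np.degrees(np.arctan2(*(P[(i+1)%4]-P[i])[1::-1])).round(1))
m=plane(w,*z(201,204),.1); a=np.radians(-32);ax=np.array([np.cos(a),np.sin(a),0])
print('slot mouth',m,'rest',m+.029*ax)
print('cap',plane(w,*z(188,488),.18))
# wing top outer edges z=.152
L=plane(w,*z(92,384),.152);Rr=plane(w,*z(300,382),.152); print('wings',L,Rr,Rr-L,np.degrees(np.arctan2(*(Rr-L)[1::-1])))
E
```

```text
[ 0.4945 -0.4693  0.1   ] [0.0326 0.0528 0.    ] 58.3
[ 0.5271 -0.4165  0.1   ] [ 0.0623 -0.0393  0.    ] -32.3
[ 0.5894 -0.4558  0.1   ] [-0.0322 -0.0519  0.    ] -121.9
[ 0.5572 -0.5077  0.1   ] [-0.0627  0.0384  0.    ] 148.5
slot mouth [ 0.51120229 -0.44341347  0.1       ] rest [ 0.53579569 -0.45878113  0.1       ]
cap [ 0.53620812 -0.45772931  0.18      ]
wings [ 0.518494   -0.47136396  0.152     ] [ 0.54067104 -0.43557277  0.152     ] [0.02217703 0.03579119 0.        ] 58.21670516436077
```

```bash
python3 - <<'E'
from h import *
go([.537,-.4585,.135],58.1,5)
E
```

```text
t 2.75 pos [ 0.4989 -0.4184  0.2767] psi 57.39 q [-0.85  0.21  1.61 -0.    1.32 -1.85] F [-0.7 -2.2  0.1] open 1.001
[[0.568, -0.051, 0.212], [-0.14, 0.05, 0.05]]
[[0.568, -0.052, 0.212], [-0.14, 0.05, 0.05]]
[[0.568, -0.053, 0.213], [-0.14, 0.05, 0.05]]
[[0.567, -0.054, 0.213], [-0.14, 0.05, 0.05]]
[[0.567, -0.055, 0.214], [-0.14, 0.05, 0.05]]
```

drive_tool(
  series=[
    [[0.1,-0.07,0.27],[-0.14,0,0]],
    [[0.1,-0.07,0.27],[-0.14,0,0]],
    [[0.2,-0.07,0.27],[-0.14,0,0]],
    [[0.3,-0.06,0.25],[-0.14,0,0]],
    [[0.3,0,0],[0,0,0]],
  ],
)

```text
time: 3.25
eef_pos: [0.5375, -0.4624, 0.2245]
tcp_rot: [0.194, 0.678, -0.198, 0.68]
contact_force: [-0.5, -0.2, -0.3]
opening: 1.003
```

```bash
python3 - <<'E'
from h import *
go([.537,-.4585,.132],58.1,5)
E
```

```text
t 3.25 pos [ 0.5375 -0.4624  0.2245] psi 57.77 q [-0.85  0.37  1.5  -0.    1.26 -1.86] F [-0.5 -0.2 -0.3] open 1.003
[[0.37, 0.014, -0.012], [-0.07, 0.05, 0.05]]
[[0.37, 0.013, -0.011], [-0.07, 0.05, 0.05]]
[[0.37, 0.013, -0.011], [-0.07, 0.05, 0.05]]
[[0.37, 0.013, -0.011], [-0.07, 0.05, 0.05]]
[[0.37, 0.012, -0.01], [-0.07, 0.05, 0.05]]
```

drive_tool(
  series=[
    [[0.37,0.01,-0.01],[0,0,0]],
    [[0.37,0.02,-0.01],[0,0,0]],
    [[0.37,0.01,-0.01],[0,0,0]],
    [[0.37,0.01,-0.01],[0,0,0]],
    [[0.37,0.01,-0.01],[0,0,0]],
  ],
)

```text
time: 3.75
eef_pos: [0.5349, -0.455, 0.1254]
tcp_rot: [0.195, 0.68, -0.197, 0.679]
contact_force: [0.8, 0.0, 0.3]
opening: 0.999
```

```bash
python3 - <<'E'
from h import *
go([.537,-.4585,.132],58.1,1)
snap('wrist','w3');snap('scene','s3')
go([.537,-.4585,.132],58.1,1)
a=load('w3')['img'][:,:,::-1]; b=load('s3')['img'][200:370,250:450,::-1]
cv2.imwrite('pics/m3.png',np.hstack([cv2.resize(a,(420,315)),cv2.resize(b,(371,315))]))
E
```

```text
t 3.75 pos [ 0.5349 -0.455   0.1254] psi 57.79 q [-0.85  0.45  1.59 -0.    1.1  -1.86] F [0.8 0.  0.3] open 0.999
[[-0.132, -0.036, 0.072], [-0.31, -0.03, 0.15]]
t 3.85 pos [ 0.5333 -0.4533  0.122 ] psi 57.8 q [-0.85  0.45  1.59 -0.    1.11 -1.86] F [-1.1  0.6 -0.1] open 0.997
[[-0.2, -0.05, 0.117], [-0.31, -0.44, 0.03]]
```

View pics/m3.png

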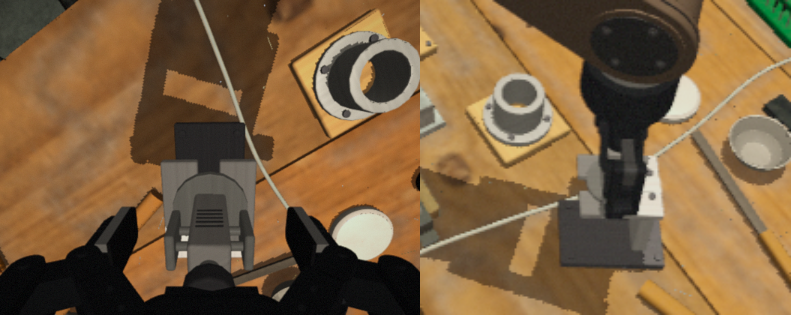

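The gauge sits between the open pads, and the tool overshot by about 5–10 mm. I'll correct that.

drive_tool(
  series=[
    [[-0.17,-0.05,0.1],[0,0,0]],
    [[0,0,0],[0,0,0]],
  ],
)

```text
time: 4.05
eef_pos: [0.5365, -0.4581, 0.1321]
tcp_rot: [0.197, 0.682, -0.196, 0.677]
contact_force: [0.7, -1.4, -0.1]
opening: 1.002
```

```bash
python3 - <<'E'
from h import *
go([.537,-.4585,.132],58.1,1)
E
```

```text
t 4.05 pos [ 0.5365 -0.4581  0.1321] psi 57.81 q [-0.85  0.45  1.57 -0.    1.13 -1.86] F [ 0.7 -1.4 -0.1] open 1.002
[[0.002, -0.002, 0.014], [-0.29, -0.42, 0.04]]
```

drive_tool(
  series=[
    [[0,0,0.01],[-0.3,-0.4,0]],
    [[0,0,0],[0,0,0]],
    [[0,0,0],[0,0,0]],
    [[0,0,0],[0,0,0]],
    [[0,0,0],[0,0,0]],
  ],
  grip=-1,
  newtons=30,
)

```text
time: 4.55
eef_pos: [0.5389, -0.46, 0.1385]
tcp_rot: [0.193, 0.677, -0.196, 0.683]
contact_force: [-0.2, 0.8, -2.5]
opening: 0.345
```

```bash
python3 - <<'E'
from h import *
go([.537,-.4585,.132],58.1,1)
snap('wrist','w4');snap('scene','s4')
go([.537,-.4585,.132],58.1,1)
a=load('w4')['img'][:,:,::-1]; b=load('s4')['img'][200:370,250:450,::-1]
cv2.imwrite('pics/m4.png',np.hstack([cv2.resize(a,(420,315)),cv2.resize(b,(371,315))]))
E
```

```text
t 4.55 pos [ 0.5389 -0.46    0.1385] psi 58.12 q [-0.85  0.44  1.57  0.    1.12 -1.86] F [-0.2  0.8 -2.5] open 0.345
[[0.13, 0.006, -0.048], [0.02, 0.48, 0.13]]
t 4.65 pos [ 0.5387 -0.4598  0.1381] psi 58.12 q [-0.85  0.44  1.57  0.    1.12 -1.86] F [-0.4  0.4  1. ] open 0.345
[[0.121, 0.005, -0.044], [0.02, 0.44, 0.11]]
```

View pics/m4.png

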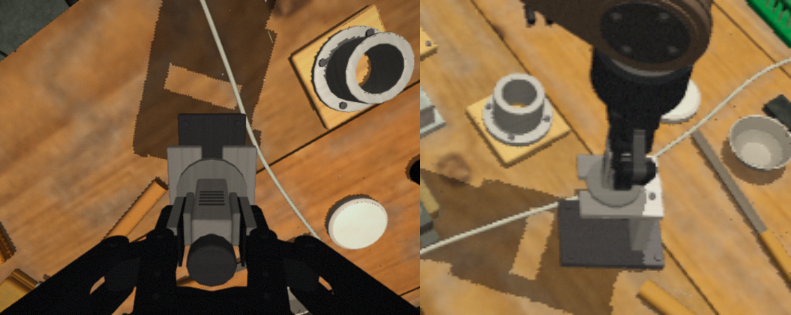

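drive_tool(
  series=[
    [[-0.07,0,0],[0,0,0]],
    [[0,0,0],[0,0,0]],
  ],
)

```text
time: 4.85
eef_pos: [0.538, -0.4591, 0.1399]
tcp_rot: [0.193, 0.678, -0.195, 0.681]
contact_force: [-0.5, 0.2, -2.4]
opening: 0.348
```

```bash
python3 - <<'E'
from h import *
go([.5387,-.4598,.1415],58.1,1)
snap('scene','s5')
b=load('s5')['img'][210:350,280:420,::-1]
cv2.imwrite('pics/m5.png',cv2.resize(b,None,fx=4,fy=4,interpolation=cv2.INTER_CUBIC))
E
```

```text
t 4.85 pos [ 0.538  -0.4591  0.1399] psi 58.12 q [-0.85  0.44  1.57  0.    1.13 -1.86] F [-0.5  0.2 -2.4] open 0.348
[[-0.032, -0.004, 0.02], [0.02, 0.27, 0.08]]
```

View pics/m5.png

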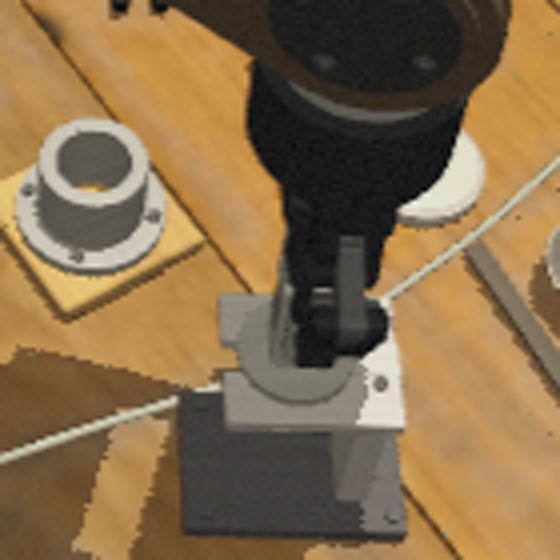

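```bash
python3 - <<'E'
from h import *
L=[]
for f in('scene0','s4','s5'):
    L.append(cv2.resize(load(f)['img'][280:320,335:378,::-1],None,fx=6,fy=10,interpolation=cv2.INTER_NEAREST))
cv2.imwrite('pics/cmp.png',np.hstack(L))
s=load('s5')
for h in(0,.003,.006): print(proj(s,[.5370-.025*.4,-.4585-.025*.9,.1+h]))
E
```

```text
[356.20699401 312.02791986]
[356.43174439 311.12556712]
[356.65778654 310.218028  ]
```

View pics/cmp.png

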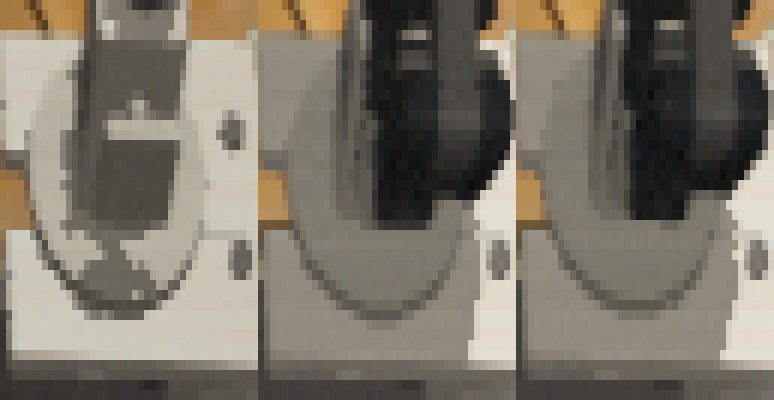

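The collar rose by about 1 px, or 3 mm, so the gauge is held just clear of the plate. Now I'll slide it out along tool -z.

drive_tool(
  series=[
    [[-0.01,0,-0.15],[0,0.2,0]],
    [[0,0,-0.25],[0,0,0]],
    [[0,0,-0.25],[0,0,0]],
  ],
)

```text
time: 5.2
eef_pos: [0.5091, -0.441, 0.1382]
tcp_rot: [0.194, 0.68, -0.194, 0.679]
contact_force: [1.9, -0.7, -0.9]
opening: 0.347
```

```bash
python3 - <<'E'
from h import *
go([.537-.848*.08,-.4585+.53*.08,.141],58.1,5)
E
```

```text
t 5.2 pos [ 0.5091 -0.441   0.1382] psi 58.14 q [-0.86  0.38  1.66 -0.    1.11 -1.88] F [ 1.9 -0.7 -0.9] open 0.347
[[-0.011, 0.0, -0.188], [0.01, -0.02, 0.01]]
[[-0.011, 0.0, -0.188], [0.01, -0.02, 0.01]]
[[-0.011, 0.0, -0.188], [0.01, -0.02, 0.01]]
[[-0.011, 0.0, -0.188], [0.01, -0.02, 0.01]]
[[-0.011, 0.0, -0.188], [0.01, -0.02, 0.01]]
```

drive_tool(
  series=[
    [[-0.04,0,-0.2],[0,0,0]],
    [[-0.02,0,-0.25],[0,0,0]],
    [[-0.02,0,-0.25],[0,0,0]],
    [[-0.02,0,-0.25],[0,0,0]],
    [[0,0,-0.1],[0,0,0]],
  ],
)

```text
time: 5.7
eef_pos: [0.4596, -0.4095, 0.1422]
tcp_rot: [0.195, 0.682, -0.193, 0.678]
contact_force: [-0.9, 0.3, -2.9]
opening: 0.345
```

```bash
python3 - <<'E'
from h import *
snap('scene','s6')
go([.537-.848*.08,-.4585+.53*.08,.141],58.1,5)
b=load('s6')['img'][180:350,220:420,::-1]
cv2.imwrite('pics/m6.png',cv2.resize(b,None,fx=3.5,fy=3.5,interpolation=cv2.INTER_CUBIC))
E
```

```text
t 5.75 pos [ 0.4593 -0.4094  0.1421] psi 58.13 q [-0.89  0.26  1.8  -0.    1.09 -1.91] F [-0.1  0.4 -2.1] open 0.352
[[0.004, -0.002, 0.048], [0.01, -0.08, -0.01]]
[[0.004, -0.002, 0.048], [0.01, -0.08, -0.01]]
[[0.004, -0.002, 0.048], [0.01, -0.08, -0.01]]
[[0.004, -0.002, 0.048], [0.01, -0.08, -0.01]]
[[0.004, -0.002, 0.048], [0.01, -0.08, -0.01]]
```

View pics/m6.png

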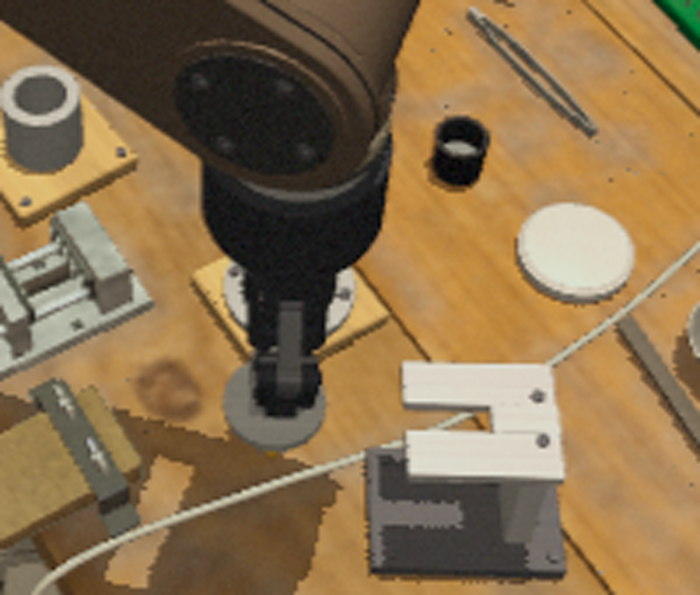

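The gauge is out of the fork and held upright. Next I'll raise it and carry it above the flanged bushing.

```bash
python3 - <<'E'
from h import *
go([.538,-.3045,.165],58.1,5)
E
```

```text
t 5.75 pos [ 0.4593 -0.4094  0.1421] psi 58.13 q [-0.89  0.26  1.8  -0.    1.09 -1.91] F [-0.1  0.4 -2.1] open 0.352
[[-0.092, 0.522, 0.045], [0.01, -0.08, -0.01]]
[[-0.092, 0.522, 0.045], [0.01, -0.08, -0.01]]
[[-0.092, 0.522, 0.045], [0.01, -0.08, -0.01]]
[[-0.092, 0.522, 0.045], [0.01, -0.08, -0.01]]
[[-0.092, 0.522, 0.045], [0.01, -0.08, -0.01]]
```

drive_tool(
  series=[
    [[-0.3,0.2,0.05],[0,0,0]],
    [[-0.16,0.5,0.05],[0,0,0]],
    [[0,0.6,0.05],[0,0,0]],
    [[0,0.6,0.05],[0,0,0]],
    [[0,0.5,0.03],[0,0,0]],
  ],
)

```text
time: 6.25
eef_pos: [0.5375, -0.3136, 0.1719]
tcp_rot: [0.196, 0.679, -0.196, 0.679]
contact_force: [-0.5, -0.7, -2.0]
opening: 0.342
```

drive_tool(
  series=[
    [[0,0.05,0],[0,0,0]],
    [[0,0,0],[0,0,0]],
  ],
)

```text
time: 6.45
eef_pos: [0.5427, -0.3084, 0.1746]
tcp_rot: [0.194, 0.678, -0.195, 0.681]
contact_force: [-0.4, 0.8, -3.4]
opening: 0.342
```

```bash
python3 - <<'E'
from h import *
go([.538,-.3045,.165],58.1,1)
snap('wrist','w7');snap('scene','s7');
go([.538,-.3045,.165],58.1,1)
b=load('s7')['img'][180:310,220:390,::-1]
cv2.imwrite('pics/m7.png',cv2.resize(b,None,fx=4.5,fy=4.5,interpolation=cv2.INTER_CUBIC))
E
```

```text
t 6.45 pos [ 0.5427 -0.3084  0.1746] psi 58.07 q [-0.68  0.24  1.77  0.    1.14 -1.69] F [-0.4  0.8 -3.4] open 0.342
[[0.192, 0.016, -0.121], [-0.03, 0.23, -0.06]]
t 6.55 pos [ 0.542  -0.3092  0.1744] psi 57.98 q [-0.68  0.24  1.77  0.    1.14 -1.69] F [-0.3 -0.1 -3.1] open 0.349
[[0.187, 0.038, -0.118], [-0.12, 0.22, -0.07]]
```

View pics/m7.png

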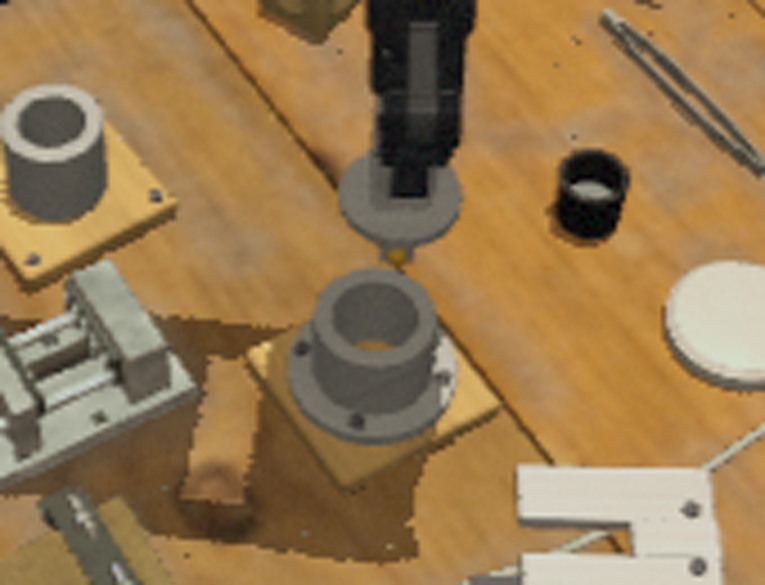

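View pics/w7.png

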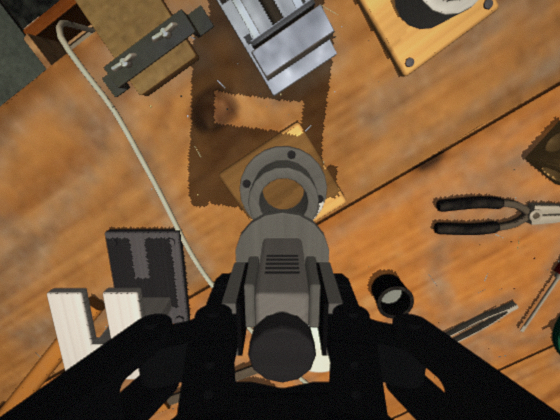

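```bash
python3 - <<'E'
from h import *
w=load('w7');s=load('s7')
st=ctrl.get_state();p=st['eef_pos'];r=R.from_quat(st['tcp_rot'])
z=lambda a,b:((a+.5)/4.5+220-.5,(b+.5)/4.5+180-.5)
for gz in(.133,.1364,.14):
    X=plane(w,283,347,gz+.08);Y=plane(s,*z(400,193),gz+.006)
    # wrist collar top edge & extremes
    C=plane(w,283,213,gz+.006)  # far edge, along -toolz by 25mm
    print(gz,'cap',X.round(4),r.inv().apply(X-p).round(4),'scene collar',Y.round(4),r.inv().apply(Y-p).round(4),'edge',r.inv().apply(C-p).round(4))
    print('  width',np.linalg.norm(plane(w,237,255,gz+.006)-plane(w,329,255,gz+.006)), r.inv().apply((plane(w,237,255,gz+.006)+plane(w,329,255,gz+.006))/2-p).round(4))
E
```

```text
0.133 cap [ 0.5408 -0.3079  0.213 ] [-0.0386  0.0006 -0.0015] scene collar [ 0.543  -0.3057  0.139 ] [ 0.0354  0.0035 -0.0011] edge [ 0.0353  0.0007 -0.0243]
  width 0.04901598401063978 [ 0.0354  0.0008 -0.0008]
0.1364 cap [ 0.5385 -0.3065  0.2164] [-0.042   0.0005 -0.0042] scene collar [ 0.5413 -0.308   0.1424] [ 0.032   0.0007 -0.0013] edge [ 0.0319  0.0007 -0.0253]
  width 0.04801329260275187 [ 0.032   0.0008 -0.0023]
0.14 cap [ 0.536 -0.305  0.22 ] [-0.0456  0.0005 -0.0071] scene collar [ 0.5396 -0.3104  0.146 ] [ 0.0284 -0.0023 -0.0015] edge [ 0.0283  0.0007 -0.0264]
  width 0.04695161934734098 [ 0.0284  0.0008 -0.004 ]
```

drive_tool(
  series=[
    [[0.3,0.04,-0.12],[0,0,0]],
    [[0.3,0,0],[0,0,0]],
    [[0,0,0],[0,0,0]],
  ],
)

```text
time: 6.85
eef_pos: [0.5363, -0.3058, 0.1417]
tcp_rot: [0.196, 0.678, -0.196, 0.68]
contact_force: [0.8, 0.8, -3.6]
opening: 0.342
```

```bash
python3 - <<'E'
from h import *
go([.537,-.304,.135],58.1,1)
snap('wrist','w8');snap('scene','s8');
go([.537,-.304,.135],58.1,1)
b=load('s8')['img'][190:290,250:370,::-1];a=load('w8')['img'][120:390,150:420,::-1]
cv2.imwrite('pics/m8.png',np.hstack([cv2.resize(b,(480,400),interpolation=cv2.INTER_CUBIC),cv2.resize(a,(320,400)[::1])]))
E
```

```text
t 6.85 pos [ 0.5363 -0.3058  0.1417] psi 57.8 q [-0.68  0.26  1.8   0.    1.08 -1.69] F [ 0.8  0.8 -3.6] open 0.342
[[0.134, 0.038, -0.007], [-0.3, 0.18, -0.04]]
t 6.95 pos [ 0.5373 -0.3064  0.1437] psi 57.81 q [-0.68  0.26  1.8   0.    1.08 -1.69] F [-1.2  0.4 -2.4] open 0.343
[[0.174, 0.038, -0.031], [-0.29, 0.34, -0.02]]
```

View pics/m8.png

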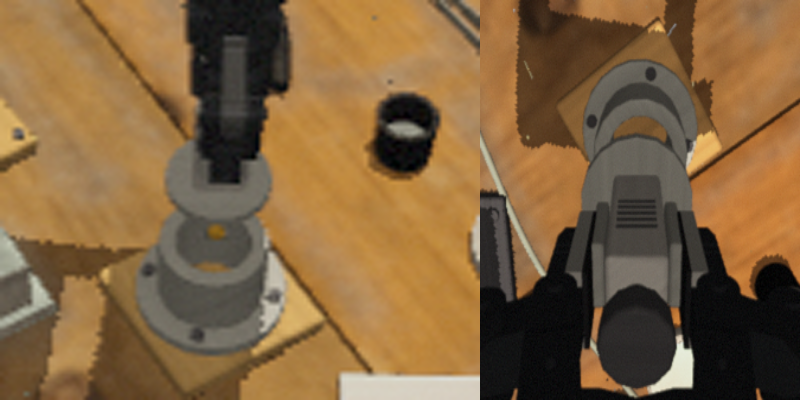

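```bash
python3 - <<'E'
from h import *
s=load('s8')
z=lambda a,b:((a+.5)/4+250-.5,(b+.5)/4+190-.5)
st=ctrl.get_state();p=st['eef_pos'];r=R.from_quat(st['tcp_rot'])
print('gauge pred',p+r.apply([.039,.0005,-.001]))
for gz in (.101,.1047,.108): print(plane(s,*z(219,178),gz+.006).round(4))
print('bush outer',plane(s,*z(214,240),.057))
E
```

```text
gauge pred [ 0.53690706 -0.30556451  0.10472244]
[ 0.5369 -0.304   0.107 ]
[ 0.5352 -0.3064  0.1107]
[ 0.5337 -0.3085  0.114 ]
bush outer [ 0.5371588  -0.30286441  0.057     ]
```

drive_tool(
  series=[
    [[0.12,0.04,-0.03],[-0.3,0.2,0]],
    [[0,0,0],[0,0,0]],
  ],
)

```text
time: 7.15
eef_pos: [0.5371, -0.3045, 0.1376]
tcp_rot: [0.194, 0.679, -0.195, 0.681]
contact_force: [-0.0, -0.9, -3.0]
opening: 0.341
```

```bash
python3 - <<'E'
from h import *
go([.537,-.304,.12],58.1,1)
E
```

```text
t 7.15 pos [ 0.5371 -0.3045  0.1376] psi 58.08 q [-0.68  0.26  1.81  0.    1.07 -1.69] F [-0.  -0.9 -3. ] open 0.341
[[0.352, 0.007, -0.008], [-0.02, 0.17, -0.02]]
```

drive_tool(
  series=[
    [[0.12,0.01,-0.01],[0,0.2,0]],
    [[0.12,0,0],[0,0,0]],
    [[0.1,0,0],[0,0,0]],
  ],
)

```text
time: 7.45
eef_pos: [0.538, -0.3045, 0.1211]
tcp_rot: [0.194, 0.679, -0.195, 0.681]
contact_force: [-0.1, 0.5, -2.1]
opening: 0.344
```

```bash
python3 - <<'E'
from h import *
go([.537,-.304,.096],58.1,1)
snap('scene','s9');
b=load('s9')['img'][190:290,250:370,::-1]
cv2.imwrite('pics/m9.png',cv2.resize(b,(600,500),interpolation=cv2.INTER_CUBIC))
E
```

```text
t 7.45 pos [ 0.538  -0.3045  0.1211] psi 58.09 q [-0.68  0.29  1.81  0.    1.04 -1.69] F [-0.1  0.5 -2.1] open 0.344
[[0.501, -0.002, -0.024], [-0.01, 0.16, 0.01]]
```

View pics/m9.png

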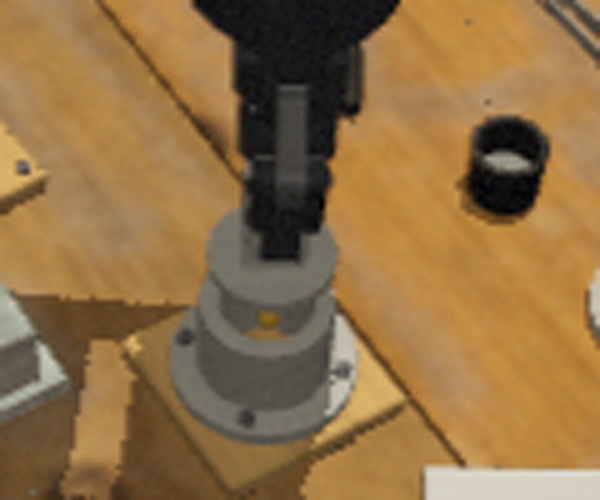

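The foot is in the bore, there is no contact force, and the plunger is centred at the rim. I'll continue lowering.

drive_tool(
  series=[
    [[0.1,0,-0.03],[0,0.2,0]],
    [[0.1,0,0],[0,0,0]],
    [[0.08,0,0],[0,0,0]],
  ],
)

```text
time: 7.8
eef_pos: [0.5362, -0.3033, 0.1049]
tcp_rot: [0.195, 0.681, -0.194, 0.679]
contact_force: [0.4, 0.0, -2.0]
opening: 0.344
```

```bash
python3 - <<'E'
from h import *
go([.537,-.304,.096],58.1,1)
E
```

```text
t 7.8 pos [ 0.5362 -0.3033  0.1049] psi 58.09 q [-0.68  0.3   1.82 -0.    1.02 -1.69] F [ 0.4  0.  -2. ] open 0.344
[[0.179, -0.004, 0.021], [-0.01, -0.14, -0.0]]
```

drive_tool(
  series=[
    [[0.1,0,0.01],[0,-0.1,0]],
    [[0.06,0,0],[0,0,0]],
    [[0,0,0],[0,0,0]],
  ],
)

```text
time: 8.1
eef_pos: [0.5363, -0.3033, 0.0953]
tcp_rot: [0.195, 0.68, -0.194, 0.679]
contact_force: [-0.0, 0.2, -2.7]
opening: 0.35
```

```bash
python3 - <<'E'
from h import *
go([.537,-.304,.096],58.1,1)
snap('scene','s10');
b=load('s10')['img'][190:290,250:370,::-1]
cv2.imwrite('pics/m10.png',cv2.resize(b,(600,500),interpolation=cv2.INTER_CUBIC))
E
```

```text
t 8.1 pos [ 0.5363 -0.3033  0.0953] psi 58.09 q [-0.68  0.32  1.83 -0.    1.   -1.69] F [-0.   0.2 -2.7] open 0.35
[[-0.014, -0.004, 0.018], [-0.01, -0.1, -0.01]]
```

View pics/m10.png

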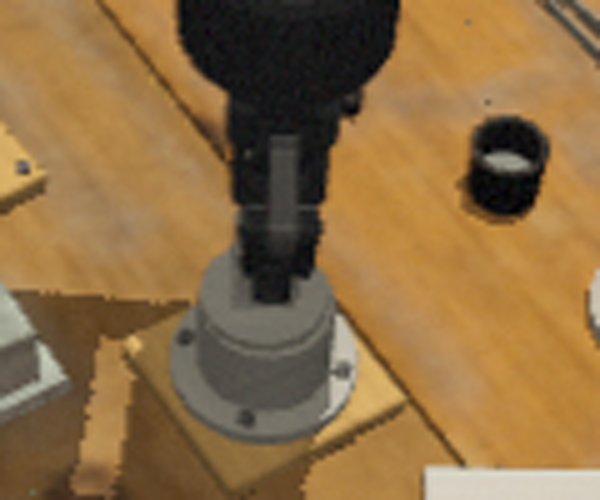

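It's almost seated, but the wrist still carries the gauge's weight. I'll go down in small steps until it unloads.

drive_tool(
  series=[
    [[0.04,0,0],[0,0,0]],
    [[0,0,0],[0,0,0]],
  ],
)

```text
time: 8.35
eef_pos: [0.5371, -0.3039, 0.0958]
tcp_rot: [0.194, 0.68, -0.194, 0.68]
contact_force: [-0.7, 0.0, -2.5]
opening: 0.342
```

```bash
python3 - <<'E'
from h import *
go([.537,-.304,.093],58.1,1)
E
```

```text
t 8.35 pos [ 0.5371 -0.3039  0.0958] psi 58.1 q [-0.68  0.32  1.82 -0.    1.   -1.69] F [-0.7  0.  -2.5] open 0.342
[[0.056, -0.003, -0.0], [0.0, -0.02, 0.01]]
```

drive_tool(
  series=[
    [[0.06,0,0],[0,0,0]],
    [[0.03,0,0],[0,0,0]],
  ],
)

```text
time: 8.55
eef_pos: [0.5381, -0.3046, 0.0951]
tcp_rot: [0.194, 0.68, -0.194, 0.68]
contact_force: [-2.7, 1.4, 3.7]
opening: 0.342
```

```bash
python3 - <<'E'
from h import *
go([.537,-.304,.093],58.1,1)
E
```

```text
t 8.55 pos [ 0.5381 -0.3046  0.0951] psi 58.12 q [-0.68  0.32  1.82 -0.    1.   -1.69] F [-2.7  1.4  3.7] open 0.342
[[0.041, -0.002, -0.024], [0.02, 0.07, 0.03]]
```

It's seated: the vertical force changed from -2.5 to +3.7 N. I'll release.

drive_tool(
  series=[
    [[-0.01,0,0],[0,0,0]],
    [[0,0,0],[0,0,0]],
    [[0,0,0],[0,0,0]],
    [[0,0,0],[0,0,0]],
    [[0,0,0],[0,0,0]],
  ],
  grip=1,
)

```text
time: 9.05
eef_pos: [0.5392, -0.3055, 0.0962]
tcp_rot: [0.193, 0.678, -0.195, 0.682]
contact_force: [-0.4, -0.1, 0.3]
opening: 0.996
```

```bash
python3 - <<'E'
from h import *
go([.537,-.304,.2],58.1,5)
snap('wrist','w11')
E
```

```text
t 9.05 pos [ 0.5392 -0.3055  0.0962] psi 58.11 q [-0.68  0.32  1.82 -0.    0.99 -1.69] F [-0.4 -0.1  0.3] open 0.996
[[-0.415, 0.0, -0.008], [0.0, 0.07, 0.01]]
[[-0.415, 0.0, -0.009], [0.0, 0.07, 0.01]]
[[-0.415, 0.0, -0.009], [0.0, 0.07, 0.01]]
[[-0.415, 0.0, -0.01], [0.0, 0.07, 0.01]]
[[-0.415, 0.0, -0.01], [0.0, 0.07, 0.01]]
```

View pics/w11.png

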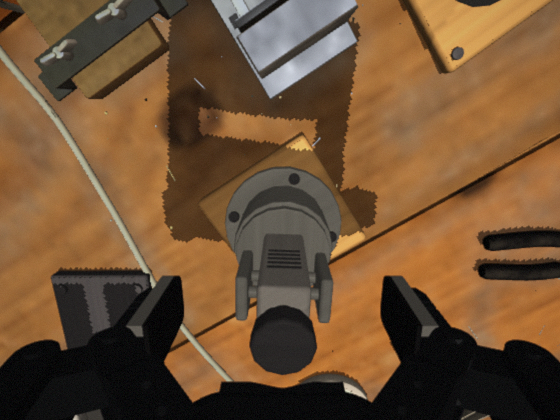

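The gauge is seated and released. The wings stand free at columns 237–332, and the pads are clear. I'll go straight up and shut the gripper.

drive_tool(
  series=[
    [[-0.2,0,0],[0,0,0]],
    [[-0.5,0,0],[0,0,0]],
    [[-0.6,0,0],[0,0,0]],
    [[-0.5,0,0],[0,0,0]],
    [[-0.2,0,0],[0,0,0]],
  ],
)

```text
time: 9.6
eef_pos: [0.5376, -0.3043, 0.1988]
tcp_rot: [0.194, 0.68, -0.194, 0.68]
contact_force: [1.1, 0.8, 0.6]
opening: 0.997
```

drive_tool(
  series=[
    [[0,0,0],[0,0,0]],
    [[0,0,0],[0,0,0]],
    [[0,0,0],[0,0,0]],
    [[0,0,0],[0,0,0]],
  ],
  grip=-1,
)

```text
time: 10.0
eef_pos: [0.5373, -0.304, 0.1982]
tcp_rot: [0.194, 0.68, -0.194, 0.68]
contact_force: [0.3, 0.1, -1.3]
opening: 0.331
```

```bash
python3 - <<'E'
from h import *
go([.537,-.304,.165],58.1,1)
snap('wrist','w12');s=snap('scene','s12');t=snap('top','t12')
a=cv2.resize(t['img'][190:250,240:330,::-1],(420,280),interpolation=cv2.INTER_CUBIC)
b=cv2.resize(s['img'][170:290,240:360,::-1],(380,380),interpolation=cv2.INTER_CUBIC)
c=np.zeros((380,800,3),np.uint8);c[:280,:420]=a;c[:,420:]=b
cv2.imwrite('pics/m12.png',c)
E
```

```text
t 10.0 pos [ 0.5373 -0.304   0.1982] psi 58.1 q [-0.68  0.2   1.76 -0.    1.18 -1.69] F [ 0.3  0.1 -1.3] open 0.331
[[0.664, -0.002, -0.005], [0.0, 0.01, 0.01]]
```

View pics/m12.png

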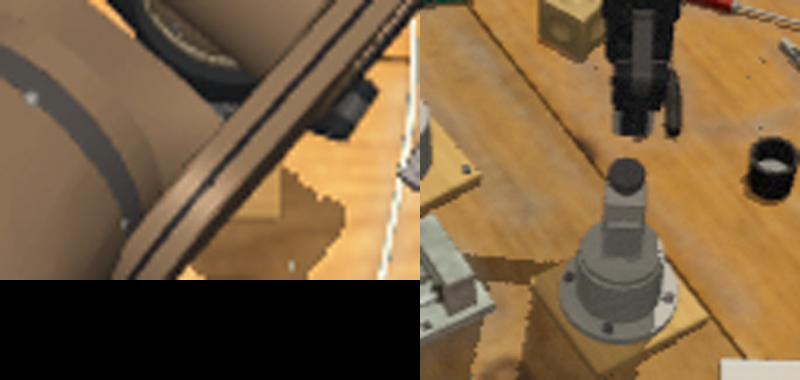

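View pics/w12.png

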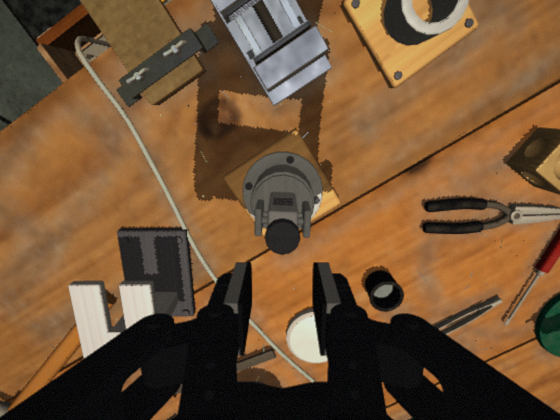

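The collar sits on the rim, the cap is still up at wrist pixel (282,236), and the fingers are still closing.

drive_tool(
  series=[
    [[0,0,0],[0,0,0]],
    [[0,0,0],[0,0,0]],
    [[0,0,0],[0,0,0]],
  ],
)

```text
time: 10.45
eef_pos: [0.5371, -0.3039, 0.1973]
tcp_rot: [0.194, 0.68, -0.194, 0.679]
contact_force: [-0.4, -0.3, 0.1]
opening: -0.0
```

```bash
python3 - <<'E'
from h import *
w=load('w12'); s=load('s12')
C=cv2.resize(s['img'][170:290,240:360],(380,380)); 
print('cap',plane(w,282,236,.137),plane(s,(626-420+.5)/380*120+239.5,(176+.5)/380*120+169.5,.137))
print('collar w',plane(w,283,194,.063), plane(s,(619-420+.5)/380*120+239.5,(254+.5)/380*120+169.5,.063))
go([.537,-.304,.165],58.1,1)
E
```

```text
cap [ 0.53518197 -0.3037017   0.137     ] [ 0.53459899 -0.30633051  0.137     ]
collar w [ 0.52903541 -0.29892218  0.063     ] [ 0.53326106 -0.30637116  0.063     ]
t 10.45 pos [ 0.5371 -0.3039  0.1973] psi 58.1 q [-0.68  0.2   1.76 -0.    1.18 -1.69] F [-0.4 -0.3  0.1] open -0.0
[[0.646, -0.002, 0.001], [-0.0, -0.08, -0.0]]
```

drive_tool(
  series=[
    [[0.25,0,-0.02],[0,0,0]],
    [[0.3,0,0],[0,0,0]],
    [[0.25,0,0],[0,0,0]],
    [[0.06,0,0],[0,0,0]],
    [[0,0,0],[0,0,0]],
  ],
)

```text
time: 10.95
eef_pos: [0.5352, -0.3027, 0.1488]
tcp_rot: [0.195, 0.681, -0.194, 0.678]
contact_force: [-1.0, -0.1, 0.6]
opening: 0.003
```

```bash
python3 - <<'E'
from h import *
go([.536,-.304,.148],58.1,1)
E
```

```text
t 10.95 pos [ 0.5352 -0.3027  0.1488] psi 58.1 q [-0.68  0.25  1.8  -0.    1.1  -1.69] F [-1.  -0.1  0.6] open 0.003
[[0.015, -0.015, 0.027], [-0.0, -0.24, -0.02]]
```

drive_tool(
  series=[
    [[0.1,-0.01,0.02],[0,-0.2,0]],
    [[0.1,0,0],[0,0,0]],
  ],
)

```text
time: 11.15
eef_pos: [0.5364, -0.3036, 0.142]
tcp_rot: [0.195, 0.68, -0.194, 0.68]
contact_force: [-6.5, 5.3, 24.9]
opening: 0.002
```

```bash
python3 - <<'E'
from h import *
go([.536,-.304,.14],58.1,1)
E
```

```text
t 11.15 pos [ 0.5364 -0.3036  0.142 ] psi 58.1 q [-0.68  0.26  1.8   0.    1.08 -1.69] F [-6.5  5.3 24.9] open 0.002
[[0.041, -0.01, -0.003], [0.0, -0.07, -0.05]]
```

drive_tool(
  series=[
    [[0.06,0,0],[0,0,0]],
    [[0.04,0,0],[0,0,0]],
    [[0.04,0,0],[0,0,0]],
  ],
)

```text
time: 11.45
eef_pos: [0.538, -0.3047, 0.1426]
tcp_rot: [0.194, 0.679, -0.194, 0.681]
contact_force: [-3.6, 2.9, 7.1]
opening: -0.005
```

drive_tool(
  series=[
    [[-0.2,0,0],[0,0,0]],
    [[-0.5,0,0],[0,0,0]],
    [[-0.5,0,0],[0,0,0]],
    [[-0.3,0,0],[0,0,0]],
    [[-0.1,0,0],[0,0,0]],
  ],
)

```text
time: 11.95
eef_pos: [0.5381, -0.3049, 0.2255]
tcp_rot: [0.194, 0.679, -0.194, 0.681]
contact_force: [0.4, -0.2, -0.0]
opening: 0.002
```

```bash
python3 - <<'E'
from h import *
go([.537,-.304,.22],-32,11)
w=snap('wrist','w13');s=snap('scene','s13')
a=cv2.resize(w['img'][120:300,200:380,::-1],(400,400),interpolation=cv2.INTER_CUBIC)
b=cv2.resize(s['img'][190:290,250:350,::-1],(400,400),interpolation=cv2.INTER_CUBIC)
cv2.imwrite('pics/m13.png',np.hstack([a,b]))
E
```

```text
t 11.95 pos [ 0.5381 -0.3049  0.2255] psi 58.13 q [-0.68  0.18  1.74  0.    1.22 -1.69] F [ 0.4 -0.2 -0. ] open 0.002
[[0.01, 0.0, -0.003], [8.19, 0.01, -0.02]]
[[0.01, 0.0, -0.003], [8.19, 0.01, -0.02]]
[[0.01, -0.0, -0.003], [8.19, 0.01, -0.02]]
[[0.01, -0.001, -0.003], [8.19, 0.01, -0.02]]
[[0.01, -0.001, -0.002], [8.19, 0.01, -0.02]]
[[0.01, -0.001, -0.002], [8.19, 0.01, -0.02]]
[[0.01, -0.002, -0.002], [8.19, 0.01, -0.02]]
[[0.01, -0.002, -0.002], [8.19, 0.01, -0.02]]
[[0.01, -0.002, -0.001], [8.19, 0.01, -0.02]]
[[0.01, -0.002, -0.001], [8.19, 0.01, -0.02]]
[[0.01, -0.003, -0.001], [8.19, 0.01, -0.02]]
```

View pics/m13.png

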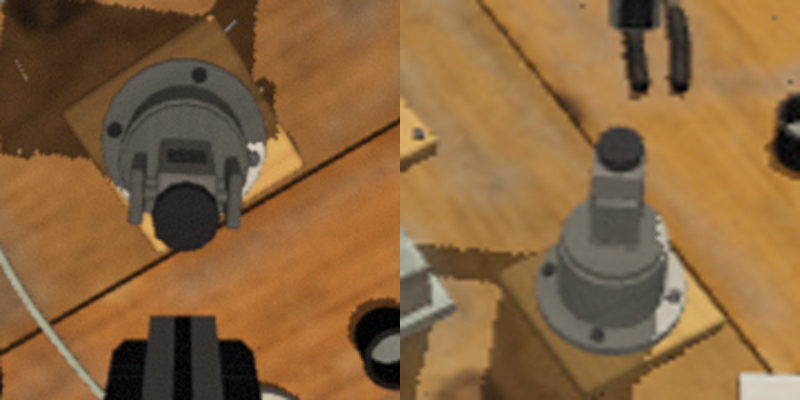

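Let me check the cap height by comparing the frames from before and after the press.

```bash
python3 - <<'E'
from h import *
L=[cv2.resize(load(f)['img'][210:275,285:325,::-1],None,fx=9,fy=9,interpolation=cv2.INTER_NEAREST) for f in('s12','s13')]
cv2.imwrite('pics/cmp2.png',np.hstack(L))
s=load('s13')
print(proj(s,[.536,-.304,.137])-proj(s,[.536,-.304,.131]))
E
```

```text
[ 0.13965461 -2.09117512]
```

View pics/cmp2.png

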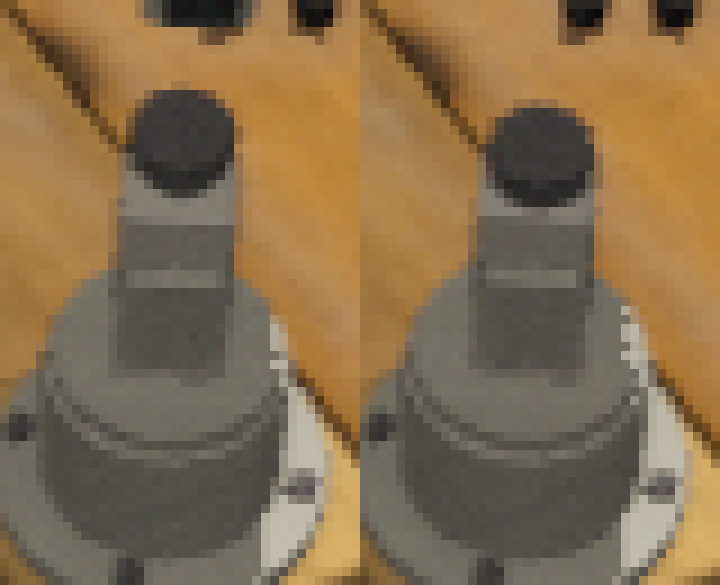

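The cap dropped 2 px, which is 6 mm, so it's fully down, and the collar still sits on the rim. Next I'll turn the tool 90° with the jaws open, to grip the x faces.

drive_tool(
  series=[
    [[0,0,0],[8.2,0,0]],
    [[0,0,0],[8.2,0,0]],
    [[0,0,0],[8.2,0,0]],
    [[0,0,0],[8.2,0,0]],
    [[0,0,0],[8.2,0,0]],
  ],
  grip=1,
)

```text
time: 12.55
eef_pos: [0.5351, -0.3027, 0.2159]
tcp_rot: [0.428, 0.566, -0.428, 0.56]
contact_force: [0.6, -0.2, -0.2]
opening: 0.846
```

drive_tool(
  series=[
    [[0,0,0],[8.2,0,0]],
    [[0,0,0],[8.2,0,0]],
    [[0,0,0],[8.2,0,0]],
    [[0,0,0],[8.2,0,0]],
    [[0,0,0],[8.2,0,0]],
  ],
)

```text
time: 13.05
eef_pos: [0.5317, -0.3002, 0.2055]
tcp_rot: [-0.601, -0.377, 0.606, -0.36]
contact_force: [0.7, -0.1, 0.3]
opening: 1.001
```

```bash
python3 - <<'E'
from h import *
go([.537,-.304,.20],-32,1)
E
```

```text
t 13.05 pos [ 0.5317 -0.3002  0.2055] psi -27.24 q [-0.68  0.19  1.76  0.    1.22 -0.2 ] F [ 0.7 -0.1  0.3] open 1.001
[[0.107, 0.131, 0.021], [4.75, -0.27, 1.41]]
```

drive_tool(
  series=[
    [[-0.05,0.06,0.01],[2.4,-0.1,0.7]],
    [[-0.05,0.06,0.01],[2.4,-0.1,0.7]],
    [[0,0,0],[0,0,0]],
  ],
)

```text
time: 13.35
eef_pos: [0.5346, -0.3025, 0.2042]
tcp_rot: [-0.619, -0.344, 0.62, -0.338]
contact_force: [-0.5, -0.3, 0.5]
opening: 0.999
```

```bash
python3 - <<'E'
from h import *
go([.537,-.304,.20],-32,1)
w=snap('wrist','w14')
E
```

```text
t 13.35 pos [ 0.5346 -0.3025  0.2042] psi -32.38 q [-0.68  0.19  1.76  0.    1.2  -0.12] F [-0.5 -0.3  0.5] open 0.999
[[0.084, 0.057, 0.0], [-0.38, -0.13, 0.52]]
```

View pics/w14.png

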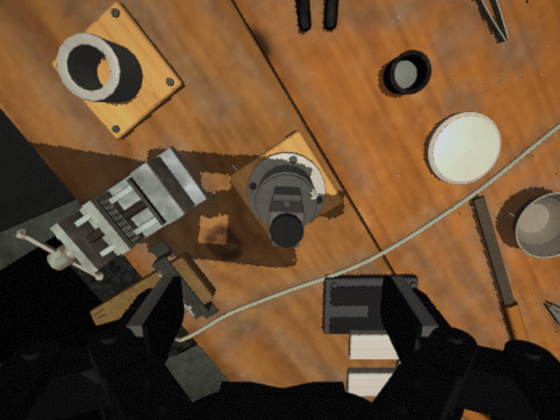

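```bash
python3 - <<'E'
from h import *
w=load('w14')
print(plane(w,287.5,229,.131))
cv2.imwrite('pics/w14z.png',cv2.resize(w['img'][130:260,230:340,::-1],None,fx=5,fy=5,interpolation=cv2.INTER_CUBIC)[:600])
go([.5365,-.3038,.12],-32,4)
E
```

```text
[ 0.53898211 -0.30268772  0.131     ]
t 13.4 pos [ 0.5343 -0.3023  0.2037] psi -32.34 q [-0.68  0.19  1.76  0.    1.2  -0.12] F [-1.5  0.6 -1.1] open 0.999
[[0.419, 0.018, 0.002], [-0.09, -0.03, 0.15]]
[[0.419, 0.017, 0.001], [-0.09, -0.03, 0.15]]
[[0.419, 0.015, 0.001], [-0.09, -0.03, 0.15]]
[[0.419, 0.014, 0.001], [-0.09, -0.03, 0.15]]
```

View pics/w14z.png

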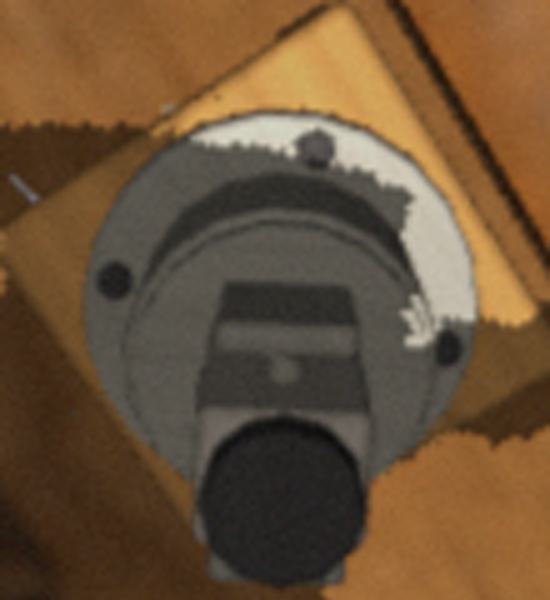

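drive_tool(
  series=[
    [[0.4,0.02,0.01],[0,0,0.2]],
    [[0.42,0.02,0],[0,0,0.2]],
    [[0.42,0.02,0],[0,0,0.2]],
    [[0.3,0.02,0],[0,0,0]],
    [[0,0,0],[0,0,0]],
  ],
)

```text
time: 13.9
eef_pos: [0.5359, -0.3035, 0.121]
tcp_rot: [0.619, 0.344, -0.619, 0.341]
contact_force: [1.0, -0.6, -0.2]
opening: 1.001
```

```bash
python3 - <<'E'
from h import *
go([.5368,-.3035,.091],-32,3)
w=snap('wrist','w15')
cv2.imwrite('pics/w15z.png',cv2.resize(w['img'][130:420,80:480,::-1],None,fx=1.6,fy=1.6))
E
```

```text
t 13.9 pos [ 0.5359 -0.3035  0.121 ] psi -32.09 q [-0.68  0.28  1.81  0.    1.05 -0.12] F [ 1.  -0.6 -0.2] open 1.001
[[0.2, 0.006, -0.002], [-0.03, -0.06, 0.08]]
[[0.2, 0.005, -0.003], [-0.03, -0.06, 0.08]]
[[0.2, 0.005, -0.003], [-0.03, -0.06, 0.08]]
```

View pics/w15z.png

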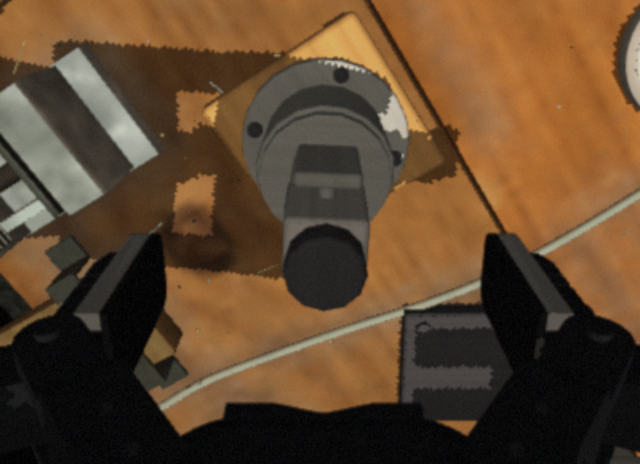

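The cap at column 325 is centred between the pads (mid 323). I'll descend to the body.

drive_tool(
  series=[
    [[0.2,0,0],[0,0,0]],
    [[0.2,0,0],[0,0,0]],
    [[0.18,0,0],[0,0,0]],
    [[0,0,0],[0,0,0]],
  ],
)

```text
time: 14.35
eef_pos: [0.5379, -0.3049, 0.0937]
tcp_rot: [0.62, 0.342, -0.618, 0.343]
contact_force: [0.5, -0.4, -0.5]
opening: 1.0
```

```bash
python3 - <<'E'
from h import *
go([.5368,-.3035,.091],-32,1)
E
```

```text
t 14.35 pos [ 0.5379 -0.3049  0.0937] psi -32.06 q [-0.68  0.32  1.82  0.    0.99 -0.12] F [ 0.5 -0.4 -0.5] open 1.0
[[0.054, -0.034, -0.012], [-0.06, -0.12, -0.13]]
```

drive_tool(
  series=[
    [[0.05,-0.03,-0.01],[0,0,0]],
    [[0,0,0],[0,0,0]],
    [[0,0,0],[0,0,0]],
    [[0,0,0],[0,0,0]],
    [[0,0,0],[0,0,0]],
  ],
  grip=-1,
  newtons=35,
)

```text
time: 14.85
eef_pos: [0.5372, -0.3038, 0.0921]
tcp_rot: [0.62, 0.342, -0.617, 0.343]
contact_force: [-0.9, -0.5, -0.2]
opening: 0.283
```

drive_tool(
  series=[
    [[0,0,0],[0,0,0]],
    [[0,0,0],[0,0,0]],
  ],
)

```text
time: 15.05
eef_pos: [0.5371, -0.3038, 0.0921]
tcp_rot: [0.62, 0.342, -0.617, 0.343]
contact_force: [-0.1, -0.5, -0.8]
opening: 0.273
```

```bash
python3 - <<'E'
from h import *
go([.5368,-.3035,.105],-32,1)
w=snap('wrist','w16')
cv2.imwrite('pics/w16z.png',cv2.resize(w['img'][130:420,80:480,::-1],None,fx=1.6,fy=1.6))
E
```

```text
t 15.05 pos [ 0.5371 -0.3038  0.0921] psi -32.08 q [-0.68  0.32  1.83  0.    0.99 -0.12] F [-0.1 -0.5 -0.8] open 0.273
[[-0.258, -0.008, -0.001], [-0.08, -0.12, -0.19]]
```

View pics/w16z.png

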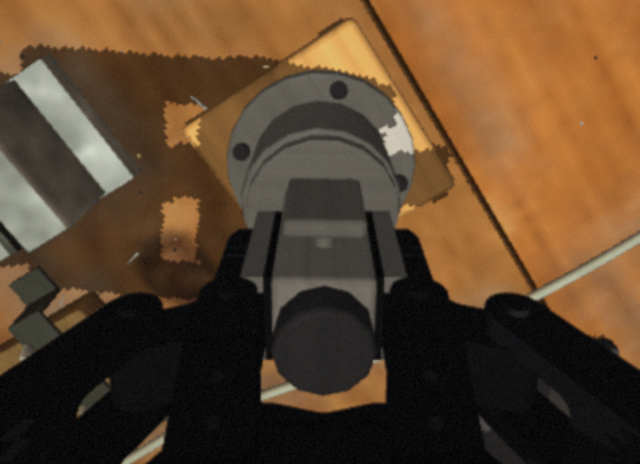

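The pads are on the bare x faces (opening 23 mm). I'll lift straight up.

drive_tool(
  series=[
    [[-0.1,0,0],[0,0,0]],
    [[-0.15,0,0],[0,0,0]],
    [[-0.15,0,0],[0,0,0]],
  ],
)

```text
time: 15.4
eef_pos: [0.5355, -0.3028, 0.1087]
tcp_rot: [0.619, 0.343, -0.618, 0.342]
contact_force: [1.7, -1.9, -9.1]
opening: 0.275
```

```bash
python3 - <<'E'
from h import *
go([.5371,-.3038,.15],-32,1)
E
```

```text
t 15.4 pos [ 0.5355 -0.3028  0.1087] psi -32.07 q [-0.68  0.3   1.82  0.    1.02 -0.12] F [ 1.7 -1.9 -9.1] open 0.275
[[-0.826, 0.037, -0.002], [-0.07, -0.13, 0.02]]
```

drive_tool(
  series=[
    [[-0.2,0.03,0],[0,0,0]],
    [[-0.2,0,0],[0,0,0]],
    [[-0.2,0,0],[0,0,0]],
    [[-0.2,0,0],[0,0,0]],
    [[-0.1,0,0],[0,0,0]],
  ],
)

```text
time: 15.9
eef_pos: [0.5376, -0.304, 0.1613]
tcp_rot: [0.62, 0.342, -0.618, 0.343]
contact_force: [-0.7, -0.7, -2.3]
opening: 0.276
```

```bash
python3 - <<'E'
from h import *
w=snap('wrist','w17');s=snap('scene','s17')
go([.5371,-.3038,.15],-32,1)
a=cv2.resize(w['img'][130:420,120:440,::-1],(400,400))
b=cv2.resize(s['img'][190:290,250:350,::-1],(400,400),interpolation=cv2.INTER_CUBIC)
cv2.imwrite('pics/m17.png',np.hstack([a,b]))
E
```

```text
t 16.0 pos [ 0.5377 -0.3042  0.161 ] psi -32.05 q [-0.68  0.24  1.79  0.    1.11 -0.12] F [ 0.2 -0.5 -3. ] open 0.273
[[0.221, -0.015, 0.0], [-0.05, -0.12, -0.13]]
```

View pics/m17.png

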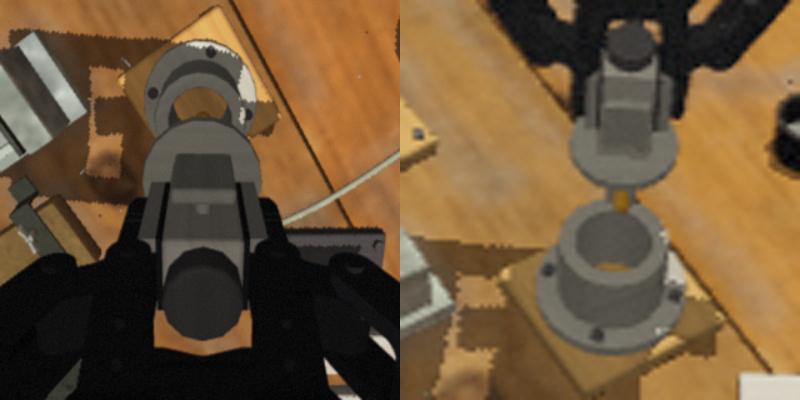

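The gauge is clear of the bore, locked, and hanging upright. I'll carry it to a point in front of the fork mouth.

```bash
python3 - <<'E'
from h import *
ax=np.array([.848,-.53]);r=np.array([.5365,-.4585])
t=r-.08*ax;print(t)
go([*t,.160],-32,5)
w=load('w17')
E
```

```text
[ 0.46866 -0.4161 ]
t 16.0 pos [ 0.5377 -0.3042  0.161 ] psi -32.05 q [-0.68  0.24  1.79  0.    1.11 -0.12] F [ 0.2 -0.5 -3. ] open 0.273
[[0.003, 0.003, 0.526], [-0.01, -0.02, -0.03]]
[[0.003, 0.003, 0.526], [-0.01, -0.02, -0.03]]
[[0.003, 0.003, 0.526], [-0.01, -0.02, -0.03]]
[[0.004, 0.003, 0.526], [-0.01, -0.02, -0.03]]
[[0.004, 0.003, 0.526], [-0.01, -0.02, -0.03]]
```

drive_tool(
  series=[
    [[0,0,0.3],[0,0,0]],
    [[0,0,0.5],[0,0,0]],
    [[0,0,0.6],[0,0,0]],
    [[0,0,0.5],[0,0,0]],
    [[0,0,0.4],[0,0,0]],
  ],
)

```text
time: 16.5
eef_pos: [0.4726, -0.4041, 0.1577]
tcp_rot: [0.618, 0.346, -0.618, 0.343]
contact_force: [-0.5, 0.4, -2.4]
opening: 0.275
```

drive_tool(
  series=[
    [[0,0,0.1],[0,0,0]],
    [[0,0,0],[0,0,0]],
  ],
)

```text
time: 16.7
eef_pos: [0.4668, -0.4113, 0.1562]
tcp_rot: [-0.618, -0.345, 0.619, -0.341]
contact_force: [-0.0, -0.6, -1.9]
opening: 0.276
```

```bash
python3 - <<'E'
from h import *
go([.4687,-.4161,.139],-32,2)
E
```

```text
t 16.7 pos [ 0.4668 -0.4113  0.1562] psi -32.01 q [-0.89  0.26  1.78  0.    1.11 -0.33] F [-0.  -0.6 -1.9] open 0.276
[[0.171, 0.042, 0.031], [-0.0, -0.06, 0.17]]
[[0.172, 0.042, 0.031], [-0.0, -0.06, 0.17]]
```

drive_tool(
  series=[
    [[0.15,0.04,0.03],[0,-0.1,0.2]],
    [[0.12,0.03,0.03],[0,0,0.1]],
    [[0,0,0],[0,0,0]],
  ],
)

```text
time: 17.0
eef_pos: [0.4686, -0.4141, 0.1404]
tcp_rot: [0.618, 0.344, -0.618, 0.342]
contact_force: [-0.2, 0.2, -3.1]
opening: 0.277
```

```bash
python3 - <<'E'
from h import *
w=snap('wrist','w18');s=snap('scene','s18')
go([.4687,-.4161,.1385],-32,1)
a=cv2.resize(w['img'][130:420,160:500,::-1],(400,341))
b=cv2.resize(s['img'][220:350,260:400,::-1],(400,371),interpolation=cv2.INTER_CUBIC)
cv2.imwrite('pics/m18.png',np.hstack([np.vstack([a,np.zeros((30,400,3),np.uint8)]),b]))
E
```

```text
t 17.1 pos [ 0.4689 -0.4143  0.1413] psi -31.92 q [-0.89  0.28  1.78  0.    1.08 -0.33] F [-1.2  0.  -3. ] open 0.276
[[0.055, 0.016, 0.034], [0.08, -0.08, 0.07]]
```

View pics/m18.png

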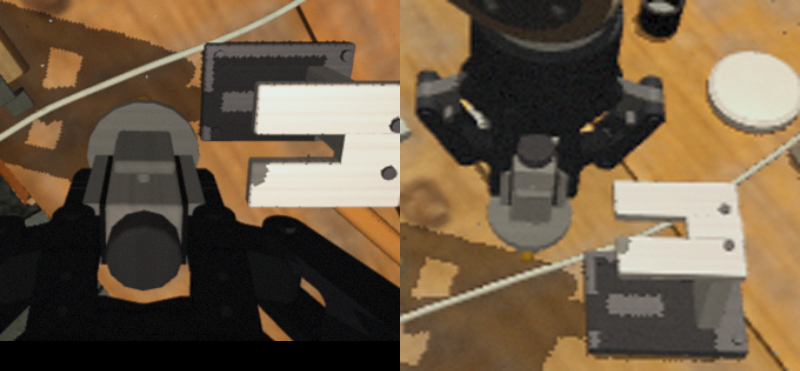

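```bash
python3 - <<'E'
from h import *
w=load('w18');s=load('s18')
st=ctrl.get_state();p=st['eef_pos']
fy=np.array([.53,.848,0]);fx=np.array([.848,-.53,0]);rest=np.array([.5365,-.4585,.1])
f=lambda X:(((X-rest)@fx).round(4),((X-rest)@fy).round(4))
za=lambda a,b:((a+.5)*.85+160-.5,(b+.5)*290/341+130-.5)
zs=lambda a,b:((a+.5)*.35+260-.5,(b+.5)*130/371+220-.5)
print('tcp',f(p))
print('w tine corners',f(plane(w,*za(255,134),.1)),f(plane(w,*za(250,163),.1)),'outer',f(plane(w,*za(258,82),.1)),f(plane(w,*za(247,207),.1)))
gz=p[2]-.0351
print('w collar far edge',f(plane(w,*za(143,101),gz+.006)),'left/right',f(plane(w,*za(88,152),gz+.006)),f(plane(w,*za(199,152),gz+.006)))
print('s tine',f(plane(s,*zs(615,217),.1) if 0 else plane(s,*zs(615-400,215),.1)),f(plane(s,*zs(617-400,236),.1)),'outer',f(plane(s,*zs(613-400,182),.1)),f(plane(s,*zs(617-400,271),.1)))
print('s collar top L/R',f(plane(s,*zs(488-400,208),gz+.006)),f(plane(s,*zs(573-400,208),gz+.006)))
E
python3 - <<'E'
import sys; sys.path.insert(0,'.')
import os; os.chdir('.')
from h import *
w=load('w18');s=load('s18')
cv2.imwrite('pics/s18z.png',cv2.resize(s['img'][270:325,285:400,::-1],None,fx=6.9,fy=6.9,interpolation=cv2.INTER_CUBIC))
E
```

```text
tcp (np.float64(-0.0808), np.float64(0.0017))
w tine corners (np.float64(-0.0289), np.float64(0.0071)) (np.float64(-0.0301), np.float64(-0.0076)) outer (np.float64(-0.0297), np.float64(0.0318)) (np.float64(-0.0296), np.float64(-0.0314))
w collar far edge (np.float64(-0.0805), np.float64(0.0267)) left/right (np.float64(-0.1044), np.float64(0.0034)) (np.float64(-0.0562), np.float64(0.0036))
s tine (np.float64(-0.0299), np.float64(0.0071)) (np.float64(-0.0293), np.float64(-0.0071)) outer (np.float64(-0.03), np.float64(0.0301)) (np.float64(-0.0304), np.float64(-0.0301))
s collar top L/R (np.float64(-0.1055), np.float64(0.002)) (np.float64(-0.0557), np.float64(0.0036))
```

View pics/s18z.png

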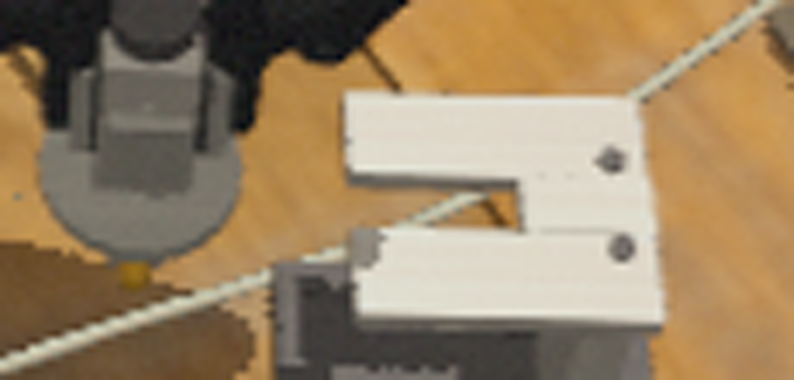

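The slot is centred at fork y=0, but the gauge is 1.7 mm off and about 6 mm above the plate. I'll correct both.

drive_tool(
  series=[
    [[0.06,0.1,0.035],[0,0,0]],
    [[0.0,0.2,0],[0,0,0]],
    [[0,0,0],[0,0,0]],
  ],
)

```text
time: 17.4
eef_pos: [0.4827, -0.4239, 0.1388]
tcp_rot: [0.618, 0.344, -0.618, 0.344]
contact_force: [0.5, 0.3, -1.7]
opening: 0.281
```

```bash
cat >> h.py <<'E'
def fk():
    p=ctrl.get_state()['eef_pos'];rest=np.array([.5365,-.4585,.1]);fy=np.array([.53,.848,0]);fx=np.array([.848,-.53,0])
    print('fork x,y mm',((p-rest)@fx*1e3).round(2),((p-rest)@fy*1e3).round(2),'gauge z',((p[2]-.0351)*1e3).round(2))
E
python3 - <<'E'
from h import *
fk();go([.5365,-.4585,.1385],-32,4)
E
```

```text
fork x,y mm -63.9 0.82 gauge z 103.67
t 17.4 pos [ 0.4827 -0.4239  0.1388] psi -31.84 q [-0.88  0.31  1.74  0.    1.09 -0.32] F [ 0.5  0.3 -1.7] open 0.281
[[0.002, 0.32, 0.005], [0.04, -0.02, -0.01]]
[[0.001, 0.32, 0.005], [0.04, -0.02, -0.01]]
[[0.001, 0.32, 0.005], [0.04, -0.02, -0.01]]
[[0.001, 0.32, 0.004], [0.04, -0.02, -0.01]]
```

drive_tool(
  series=[
    [[0,0.2,0.02],[0.2,0,0]],
    [[0,0.2,0],[0,0,0]],
    [[0,0,0],[0,0,0]],
  ],
)

```text
time: 17.7
eef_pos: [0.5013, -0.4368, 0.1392]
tcp_rot: [0.619, 0.342, -0.618, 0.343]
contact_force: [1.2, 0.5, -2.7]
opening: 0.274
```

```bash
python3 - <<'E'
from h import *
s=snap('scene','s19')
fk();go([.5365,-.4585,.1385],-32,4)
cv2.imwrite('pics/s19z.png',cv2.resize(s['img'][260:325,285:400,::-1],None,fx=6.9,fy=6.9,interpolation=cv2.INTER_CUBIC))
E
```

```text
fork x,y mm -41.86 -0.16 gauge z 103.98
t 17.75 pos [ 0.5009 -0.4364  0.1391] psi -32.04 q [-0.87  0.36  1.68  0.    1.1  -0.31] F [ 0.1  0.  -2.1] open 0.275
[[0.003, 0.209, -0.001], [-0.01, -0.01, -0.02]]
[[0.003, 0.209, -0.001], [-0.01, -0.01, -0.02]]
[[0.003, 0.209, -0.001], [-0.01, -0.01, -0.02]]
[[0.003, 0.209, -0.001], [-0.01, -0.01, -0.02]]
```

View pics/s19z.png

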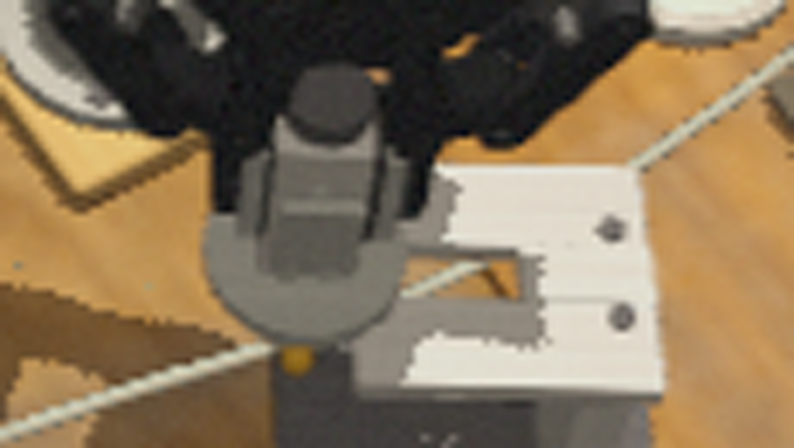

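The collar is overlapping the plate and level, with the slot ahead of the neck. I'll continue inward.

drive_tool(
  series=[
    [[0,0.15,0],[0,0,0]],
    [[0,0.15,0],[0,0,0]],
    [[0,0.1,0],[0,0,0]],
  ],
)

```text
time: 18.05
eef_pos: [0.5186, -0.4475, 0.1388]
tcp_rot: [0.619, 0.343, -0.618, 0.342]
contact_force: [-0.4, -0.3, -2.8]
opening: 0.278
```

```bash
python3 - <<'E'
from h import *
fk();go([.5365,-.4585,.1385],-32,2)
E
```

```text
fork x,y mm -21.05 -0.13 gauge z 103.72
t 18.05 pos [ 0.5186 -0.4475  0.1388] psi -32.05 q [-0.86  0.4   1.63  0.    1.11 -0.3 ] F [-0.4 -0.3 -2.8] open 0.278
[[0.003, 0.211, -0.002], [-0.03, -0.03, -0.0]]
[[0.003, 0.211, -0.001], [-0.03, -0.03, -0.0]]
```

drive_tool(
  series=[
    [[0,0.15,0],[0,0,0]],
    [[0,0.15,0],[0,0,0]],
    [[0,0.05,0],[0,0,0]],
    [[0,0,0],[0,0,0]],
  ],
)

```text
time: 18.45
eef_pos: [0.5354, -0.4581, 0.1387]
tcp_rot: [0.619, 0.343, -0.618, 0.342]
contact_force: [-0.5, -0.0, -1.8]
opening: 0.28
```

```bash
python3 - <<'E'
from h import *
fk();go([.5365,-.4585,.135],-32,1)
s=snap('scene','s20')
cv2.imwrite('pics/s20z.png',cv2.resize(s['img'][260:325,285:400,::-1],None,fx=6.9,fy=6.9,interpolation=cv2.INTER_CUBIC))
E
```

```text
fork x,y mm -1.14 -0.2 gauge z 103.56
t 18.45 pos [ 0.5354 -0.4581  0.1387] psi -32.04 q [-0.85  0.44  1.57  0.    1.13 -0.29] F [-0.5 -0.  -1.8] open 0.28
[[0.073, 0.023, -0.004], [-0.04, -0.06, -0.02]]
```

View pics/s20z.png

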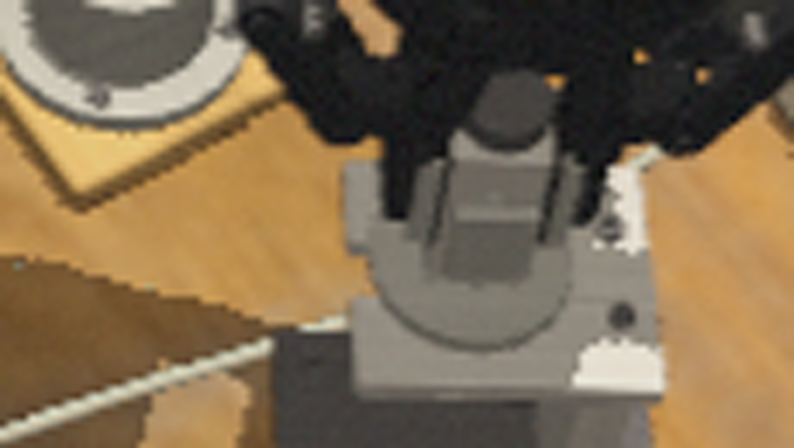

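The gauge is in the slot at fork x≈-1 mm and y≈0. I'll lower it until the weight comes off.

drive_tool(
  series=[
    [[0.05,0,0],[0,0,0]],
    [[0.03,0,0],[0,0,0]],
  ],
)

```text
time: 18.7
eef_pos: [0.5352, -0.458, 0.1352]
tcp_rot: [0.619, 0.343, -0.618, 0.343]
contact_force: [-0.6, 1.5, 2.4]
opening: 0.276
```

```bash
python3 - <<'E'
from h import *
fk();go([.5365,-.4585,.135],-32,1)
E
```

```text
fork x,y mm -1.36 -0.25 gauge z 100.07
t 18.7 pos [ 0.5352 -0.458   0.1352] psi -32.05 q [-0.85  0.44  1.58  0.    1.12 -0.29] F [-0.6  1.5  2.4] open 0.276
[[0.003, 0.027, -0.005], [-0.05, -0.05, -0.03]]
```

The weight is off (+2.4 N) at gauge z≈100 mm. I'll open the gripper.

drive_tool(
  series=[
    [[0,0,0],[0,0,0]],
    [[0,0,0],[0,0,0]],
    [[0,0,0],[0,0,0]],
    [[0,0,0],[0,0,0]],
    [[0,0,0],[0,0,0]],
  ],
  grip=1,
)

```text
time: 19.2
eef_pos: [0.5358, -0.459, 0.138]
tcp_rot: [0.619, 0.341, -0.618, 0.344]
contact_force: [-0.7, 0.2, 0.3]
opening: 1.001
```

drive_tool(
  series=[
    [[-0.2,0,0],[0,0,0]],
    [[-0.4,0,0],[0,0,0]],
    [[-0.6,0,0],[0,0,0]],
    [[-0.6,0,0],[0,0,0]],
    [[-0.4,0,0],[0,0,0]],
  ],
)

```text
time: 19.7
eef_pos: [0.5341, -0.4571, 0.2489]
tcp_rot: [0.619, 0.344, -0.619, 0.341]
contact_force: [0.2, 0.2, -0.2]
opening: 0.998
```

drive_tool(
  series=[
    [[-0.5,0,-0.3],[0,0,0]],
    [[-0.5,0,-0.6],[0,0,0]],
    [[-0.2,0,-0.6],[0,0,0]],
    [[0,0,-0.3],[0,0,0]],
    [[0,0,0],[0,0,0]],
  ],
)

```text
time: 20.2
eef_pos: [0.5839, -0.381, 0.3218]
tcp_rot: [0.62, 0.338, -0.618, 0.345]
contact_force: [-0.9, 0.2, -0.9]
opening: 1.001
```

```bash
python3 - <<'E'
from h import *
fk();go([.5365,-.4585,.135],-32,1)
s=snap('scene','s21');t=snap('top','t21');w=snap('wrist','w21')
a=cv2.resize(s['img'][240:340,300:400,::-1],(500,500),interpolation=cv2.INTER_CUBIC)
b=cv2.resize(w['img'][::,::,::-1],(300,225))
c=cv2.resize(load('scene0')['img'][240:340,300:400,::-1],(300,275),interpolation=cv2.INTER_CUBIC)
cv2.imwrite('pics/m21.png',np.hstack([a,np.vstack([b,cv2.resize(c,(300,275))])]))
E
```

```text
fork x,y mm -0.89 90.77 gauge z 286.73
t 20.2 pos [ 0.5839 -0.381   0.3218] psi -32.2 q [-0.72  0.28  1.44  0.    1.41 -0.16] F [-0.9  0.2 -0.9] open 1.001
[[3.739, -0.015, 1.811], [-0.2, 0.06, -0.6]]
```

View pics/m21.png

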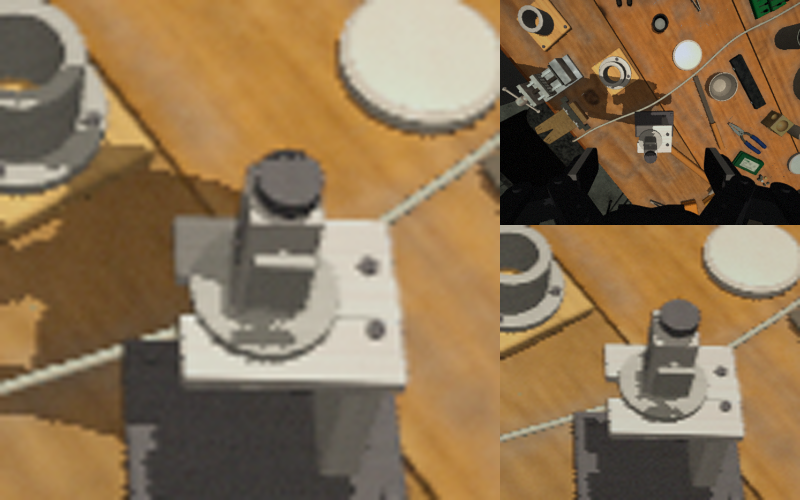

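The gauge hangs in the fork with the cap down. One last numeric check of the wing span, which equals the plunger span, and of the position.

```bash
python3 - <<'E'
from h import *
w=load('w21');u,v=proj(w,[.5355,-.458,.15]);print(u,v)
u,v=int(u),int(v)
cv2.imwrite('pics/w21z.png',cv2.resize(w['img'][v-55:v+45,u-50:u+50,::-1],(600,600),interpolation=cv2.INTER_CUBIC)); print(u,v)
E
```

```text
279.7403459820118 281.7813692301785
279 281
```

View pics/w21z.png

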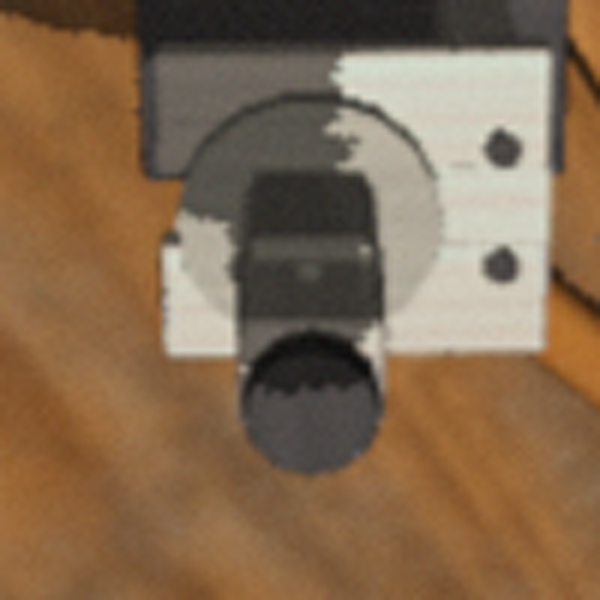

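```bash
python3 - <<'E'
from h import *
w=load('w21')
rest=np.array([.5365,-.4585,.1]);fy=np.array([.53,.848,0]);fx=np.array([.848,-.53,0])
f=lambda X:(((X-rest)@fx*1e3).round(1),((X-rest)@fy*1e3).round(1))
z=lambda a,b:((a+.5)/6+229-.5,(b+.5)/6+226-.5)
print('cap',f(plane(w,*z(311,402),.174)))
print('wing outer/inner top edge at z .152',[f(plane(w,*z(309,y),.152)) for y in(236,241,258)])
print('collar L,R,far at z.106',f(plane(w,*z(178,215),.106)),f(plane(w,*z(441,215),.106)),f(plane(w,*z(308,93),.106)))
E
```

```text
cap (np.float64(-0.6), np.float64(1.9))
wing outer/inner top edge at z .152 [(np.float64(-0.7), np.float64(19.2)), (np.float64(-0.7), np.float64(18.4)), (np.float64(-0.7), np.float64(15.3))]
collar L,R,far at z.106 (np.float64(-24.9), np.float64(1.4)) (np.float64(23.9), np.float64(1.0)) (np.float64(-0.6), np.float64(25.5))
```

```bash
python3 - <<'E'
from h import *
print(np.abs(ctrl.get_state()['dq']).max()); ctrl.sign_off()
E
```

```text
0.016228815803043965
the job is handed in; nothing more can be done
```

I gauged the flanged bushing and hung the locked gauge back in the fork stand. I handed the job in at about 20.4 s of the 67 s allowed; the hand-in gives no verdict, so what follows is from my own checks.

**What I did:**
- **Seating:** I squeezed the wings, slid the gauge out of the fork and lowered it into the bore until the collar sat on the rim. I then let go.
- **Locking:** I pressed the cap home with the shut fingertips, about 25 N at the last reading. Pictures from before and after show the cap 2 px lower, which is 6 mm.
- **Return:** I regripped the bare x faces, lifted the gauge straight out, slid it into the slot, lowered it until the weight came off, opened, and backed clear.

**Last checks:**
- **Position:** the gauge hangs upright about 0.7 mm from the rest point along the slot. Across the slot it reads about 0.5 to 1.4 mm off at the collar and 1.9 mm at the cap; the limit is 6 mm.
- **Height:** the collar was on the plate to within measuring error, from the arm's height reading at release.
- **Robot:** it touches nothing, with the gripper open about 0.2 m above the fork and 90 mm to one side.

**Less certain:** I judged the plunger setting only from the one wing in view. It stands about 18–19 mm from the axis, so roughly 37–38 mm tip to tip, read to about ±1 mm. The lower edge of that falls close to the 36.5 mm limit. No check failed; camera and arm positions differed by 1–2 mm at times, within the stated calibration.

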